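Zero a thickness gauge on its lab jack

ROBOT

A 6-joint arm with a two-finger parallel gripper is mounted at the origin on a cart in front of the work surface, level with it; the furniture and walls round the work are solid. World frame = base frame: x ahead of the robot, y to its left, z up, the work surface at z = 0. Lengths are in m, angles in rad, forces in N, time in s.
With the tool pointing down it reaches from about 0.275 to 0.875 m from the base axis. Payload 12.5 kg.
Tool frame: the origin (TCP) lies midway between the tips of the shut fingers; the grasp point (between the pads) lies 19 mm behind it; x points along the fingers, y is the direction in which the jaws open and shut, and the axes are right-handed (so a half turn about x gives the same grasp; the last joint's range is limited). The gripper opens to 85 mm and grips with 20 to 120 N. Pads are 22 mm wide; open, the fingers measure 114 mm over their backs; the gripper's body (76 mm by 85 mm) begins 54 mm behind the grasp point. The pads swing forward as they close: fully open they stand 13 mm farther back than shut.
Start: joints at [-1.212, 0.351, 1.652, -0, 1.139, -0.085], TCP at [0.236, -0.497, 0.231] pointing down, gripper open.
Joint ranges: [-2.75, 2.75], [-0.79, 2.1], [0.01, 2.65], [-1.57, 4.71], [0.07, 3.14], [-2.87, 2.87]. Speed limits (rad/s): [2.22, 2.22, 2.79, 3.14, 3.14, 3.14].

INTERFACE

Orientations are given as a rotation vector (axis times angle).
In Python, from bench import r gives the robot as it stands.
- The arm moves only by the tool jog_arm, never from a script. Its argument "deltas" is a list that holds one entry, the list of rows, each a list of 5 numbers: the shift along the tool's x, y, z in m, then the turn about the tool's x in rad, then the gripper command: -1 is shut, 1 is fully open, values between are in proportion. A call has 1 to 8 rows; each row is the pose to reach, as a shift and turn from the pose commanded when the call began, along the tool's axes at that moment; what a row does not reach only later rows make up. A row lasts 1/10 s, in which the tool goes at most 50 mm and 8.59 degrees, less where a joint would pass 70% of its speed; a pose out of reach is approached as far as the arm can. A call with a gripper value outside its range is refused whole. The fingers move at their own pace and stop on an object; the grip force is fixed at half the most. Time passes only in rows, so rows that repeat a pose let the fingers close. It gives the time, the measured TCP pose, the force and the opening at its end, in the units of the state.
- r.read_state(): the state, without advancing time (a new reading comes with each control period).
- r.snapshot(name): name is "side" or "top" or "wrist"; returns a dict with "image" (420x560x3 uint8, blue, green, red), "range_z" (420x560 float32, m along the optical axis (not along the pixel's ray), 0 where there is no reading), "K" (3x3 intrinsics, pixels), "origin" and "attitude" of the camera in the world; the wrist camera has in their place "hand_eye" (4x4, takes a point from camera to tool coordinates, whose origin is the TCP and whose axes are the tool frame's). Camera axes: x right, y up, looking along -z (the intrinsics and any distortion apply to the point x, -y, -z); pixel columns grow to the right and rows downward; lengths in m; the calibration is good to about 2 mm. A picture is of the moment at which its call begins: read the wrist's pose just before it.
- r.job_done(): hands the job in, once; it reports no verdict.
The state is a dict: "t": time; "joint_positions": joint angles; "qd": joint speeds; "joint_torque": joint torques, N m; "eef_pos": TCP position; "tool_rot": TCP orientation; "contact_force": force on the tool from outside, world axes, zero at the start; "torque": the same for the moment, N m; "gripper_width": finger opening in m.
Only numpy, scipy, OpenCV 4.12 (cv2) and the standard library are available. Lean on these libraries where they do the work, as an engineer would, in place of code of your own. Each camera call takes 0.05 s, during which the arm holds its last target.

TASK

Get the thickness gauge ready for the next batch: first put every cork offcut that was left on the jack's platform into the waste tub, then wind the jack up by the knob on its crank until the platform just touches the gauge's foot and lifts it off its rest a little, by 1 to 3 mm. With the platform left there, set zero on the desk readout by pressing its keys one at a time, each fully down and released: the round wake key at the left end, then the wide zero key (third from the left), then the lock key at the right end; the small unit key (second from the left) must not be pressed.

Things in the scene. Friction and masses are not known exactly. Their poses are not given: they have to be found in the camera images.
- gauge_stand: fixed gauge stand: grey base plate 273 x 184 x 12 mm with a scissor lab jack on it and a steel column (25 mm thick, 322 mm high) 150 mm along +x. Origin: on the worktop under the jack's centre; x away from the robot, y left, z up. The round gauge body (56 mm across, 24 mm thick) hangs over x = 64 to 88 mm, 172 to 244 mm high
- platform_top (a point): point on the upper face of the jack's platform below the gauge's foot, 76 mm along the stand's +x from the jack's centre; rises with the platform, a flat level steel plate 180 x 180 x 8 mm centred on the stand's origin, whose upper face is 115 mm above the worktop at the start
- foot_underside (a point): centre of the flat underside of the gauge's foot, a steel disc 24 mm across on a thin sprung spindle that points down; at the start 16 to 32 mm above platform_top
- gauge_foot (a joint): how far the gauge's foot is pushed up from its rest, m: 0 hanging free, at most 0.012; spring 0.6 N plus 0.12 N per mm
- jack_crank (a joint): angle turned by the jack's crank, rad: 0 at the start (platform lowest, handle at the top), grows clockwise as seen from the robot (top of the circle moves to the stand's -y); a full turn lifts the platform 6 mm; it stays where it is left (friction 0.06 N m). Axis: along the stand's x, 58 mm above the worktop, at y = 0
- crank_handle (a point): middle of the black knob on the crank: a freely spinning grip 16 mm thick, 42 mm long, level along the stand's x; goes round a circle of 28 mm radius in the upright plane 157 mm in front of the jack's centre (30 to 86 mm above the worktop), crank arm on its far side; can be held from above, tool kept upright all the way round
- offcut_0_mid (a point): cork offcut: block 34 x 28 x 24 mm with a skewed corner, about 20 g; the point is its centre, 11 mm above its underside; its z axis is up, x along its longer side. Lies on the jack's platform; may be absent
- offcut_1_mid (a point): cork offcut: round slice 32 mm across, 22 mm high, about 20 g; the point is its centre, 11 mm above its underside; its z axis is up, x along its longer side. Lies on the jack's platform; may be absent
- offcut_2_mid (a point): cork offcut: block 36 x 25 x 26 mm with a step, about 20 g; the point is its centre, 11 mm above its underside; its z axis is up, x along its longer side. Lies on the jack's platform; may be absent
- offcut_3_mid (a point): cork offcut: round slice 35 mm across, 20 mm high, about 20 g; the point is its centre, 11 mm above its underside; its z axis is up, x along its longer side. Lies on the jack's platform; may be absent
- offcut_4_mid (a point): cork offcut: chunk with cut corners about 31 x 31 x 23 mm, about 20 g; the point is its centre, 11 mm above its underside; its z axis is up, x along its longer side. Lies on the jack's platform; may be absent
- offcut_5_mid (a point): cork offcut: round plug 30 mm across, 24 mm high, about 20 g; the point is its centre, 11 mm above its underside; its z axis is up, x along its longer side. Lies on the jack's platform; may be absent
- waste_tub: fixed open white tub 130 x 150 mm, 70 mm high, walls 4 mm; origin at the centre of its underside, x and y along its sides (150 mm along y), z up
- readout: fixed desk readout of the gauge, 120 mm deep, 166 mm wide, with a sloping top face (10 degrees, rising away from the robot) that carries a display and, in front of it, four white keys in a row, 38 mm apart; origin at the centre of its underside; x away from the robot, y to the left along the row of keys, z up
- wake_top (a point): centre of the top of the wake key: round, 18 mm, left end (+y) of the row; keys stand 8 mm proud, and their tops lie about 51 mm above the worktop
- unit_top (a point): centre of the top of the unit key: small square 14 mm, second from the left (not to be pressed); keys stand 8 mm proud, and their tops lie about 51 mm above the worktop
- zero_top (a point): centre of the top of the zero key: oblong 16 x 26 mm, third from the left; keys stand 8 mm proud, and their tops lie about 51 mm above the worktop
- lock_top (a point): centre of the top of the lock key: small square 14 mm, right end of the row; keys stand 8 mm proud, and their tops lie about 51 mm above the worktop
- key_wake (a joint): how far the wake key is pressed, m: 0 up, 0.004 fully down (about 5 N); springs back
- key_unit (a joint): how far the unit key is pressed, m: 0 up, 0.004 fully down (about 5 N); springs back
- key_zero (a joint): how far the zero key is pressed, m: 0 up, 0.004 fully down (about 5 N); springs back
- key_lock (a joint): how far the lock key is pressed, m: 0 up, 0.004 fully down (about 5 N); springs back
Mind the look-alikes: they are no part of the job. Leave any purple or yellow look-alike of the part that bears offcut_5_mid alone.

How it is judged:
On the way, in this order (a step that is already met when the one before it is completed fails the run):
1. every cork offcut lies in the waste tub (x of offcut_0_mid in the frame of waste_tub between -0.063 and 0.063 m and y of offcut_0_mid in the frame of waste_tub between -0.073 and 0.073 m and z of offcut_0_mid in the frame of waste_tub between 0 and 0.066 m and x of offcut_1_mid in the frame of waste_tub between -0.063 and 0.063 m and y of offcut_1_mid in the frame of waste_tub between -0.073 and 0.073 m and z of offcut_1_mid in the frame of waste_tub between 0 and 0.066 m and x of offcut_2_mid in the frame of waste_tub between -0.063 and 0.063 m and y of offcut_2_mid in the frame of waste_tub between -0.073 and 0.073 m and z of offcut_2_mid in the frame of waste_tub between 0 and 0.066 m and x of offcut_3_mid in the frame of waste_tub between -0.063 and 0.063 m and y of offcut_3_mid in the frame of waste_tub between -0.073 and 0.073 m and z of offcut_3_mid in the frame of waste_tub between 0 and 0.066 m and x of offcut_4_mid in the frame of waste_tub between -0.063 and 0.063 m and y of offcut_4_mid in the frame of waste_tub between -0.073 and 0.073 m and z of offcut_4_mid in the frame of waste_tub between 0 and 0.066 m and x of offcut_5_mid in the frame of waste_tub between -0.063 and 0.063 m and y of offcut_5_mid in the frame of waste_tub between -0.073 and 0.073 m and z of offcut_5_mid in the frame of waste_tub between 0 and 0.066 m), for 0.2 s.
2. the platform is wound up until it touches the foot and lifts it by 0.4 to 4 mm (value of joint gauge_foot between 0.0004 and 0.004 m), for 0.3 s.
3. the wake key is pressed down, the platform touching the foot (all of step 2 and value of joint key_wake above 0.0025 m), for 0.03 s.
4. the wake key is up again (value of joint each of key_wake, key_unit, key_zero, key_lock below 0.001 m), for 0.1 s.
5. the zero key is pressed down, the platform touching the foot (all of step 2 and value of joint key_zero above 0.0025 m), for 0.03 s.
6. the zero key is up again (all of step 4), for 0.1 s.
7. the lock key is pressed down, the platform touching the foot (all of step 2 and value of joint key_lock above 0.0025 m), for 0.03 s.
At the end, for the whole second after the job is handed in: every offcut lies in the waste tub (centre inside the walls, below the rim), the platform lifts the gauge's foot by 0.4 to 4 mm, wake, zero and lock keys were pressed (over 2.5 of 4 mm) in that order with the platform touching, and all keys are up again (all of step 1 and all of step 2 and all of step 6).
It fails at once if the unit key is pressed (over 2 mm) (value of joint key_unit above 0.002 m).
It fails at once if two keys are down at once (value of joint each of key_wake, key_zero above 0.002 m or value of joint each of key_wake, key_lock above 0.002 m or value of joint each of key_zero, key_lock above 0.002 m).
It fails at once if the foot is rammed up by more than 9 mm (value of joint gauge_foot above 0.009 m).
Of offcut_0, offcut_1, offcut_2, offcut_3, offcut_4, offcut_5 only 4 to 6 are there at a start; the rules pass over those that are not, and their reading is None.
At some moment in a run one of offcut_0, offcut_1, offcut_2, offcut_3, offcut_4, offcut_5 may be knocked a few centimetres aside while the robot is not near it.
Once in a run the grip may slacken for a moment while it holds something.
It also fails if it takes over 210 s, if anything falls off the work surface, if the arm or the gripper's body presses on something with over 40 N, if the wrist force passes 120 N, or if a joint passes its speed limit or range.

## Working session

There is one attempt and no reset: what is moved stays moved. The work goes in short steps, Python scripts to look and compute and a tool call to move; the robot and the scene stay as the last step left them, time stands still between calls to the robot, and variables do not carry over. Pictures are saved under pics/ and viewed, and the job is handed in when it is done.

Besides the shell and the picture viewer there is one more tool, called by a JSON object that holds its "name" and its "arguments". jog_arm: Moves the arm, as the interface text tells. Its arguments: {"type":"object","properties":{"deltas":{"type":"array","items":{"type":"array","items":{"type":"array","items":{"type":"number"}}}}},"required":["deltas"]}

```bash
ls; mkdir -p pics; cat > h.py <<'E'
import numpy as np, cv2
from scipy.spatial.transform import Rotation as R
from bench import r
def snap(n,f):
    s=r.read_state(); d=r.snapshot(n); cv2.imwrite('pics/'+f+'.png',d['image'])
    if n=='wrist':
        T=np.eye(4);T[:3,:3]=R.from_rotvec(s['tool_rot']).as_matrix();T[:3,3]=s['eef_pos']
        M=T@np.array(d['hand_eye'])
    else:
        M=np.eye(4);a=np.array(d['attitude']);M[:3,:3]=R.from_rotvec(a).as_matrix() if a.shape==(3,) else a;M[:3,3]=d['origin']
    np.savez('pics/'+f+'.npz',K=d['K'],M=M,z=d['range_z'],im=d['image'])
    return d
def load(f): return np.load('pics/'+f+'.npz')
def cloud(f):
    d=load(f);K=d['K'];z=d['z'];v,u=np.mgrid[:z.shape[0],:z.shape[1]]
    P=np.stack([(u-K[0,2])/K[0,0]*z,-(v-K[1,2])/K[1,1]*z,-z],-1)
    return P@d['M'][:3,:3].T+d['M'][:3,3]
def atz(f,u,v,h):
    d=load(f);K=d['K'];q=d['M'][:3,:3]@np.array([(u-K[0,2])/K[0,0],-(v-K[1,2])/K[1,1],-1]);o=d['M'][:3,3]
    return o+q*(h-o[2])/q[2]
E
python3 - <<'E'
from h import *
d=snap('side','s0');print({k:(np.shape(v),v if k not in('image','range_z') else '') for k,v in d.items()})
d=snap('top','t0');print(d['K'],d['origin'],d['attitude'])
d=snap('wrist','w0');print(d.keys(),d['hand_eye'])
print(r.read_state())
E
```

```text
pics
{'image': ((420, 560, 3), ''), 'range_z': ((420, 560), ''), 'K': ((3, 3), array([[406.6830623 ,   0.        , 276.67144893],
       [  0.        , 406.6830623 , 214.0812178 ],
       [  0.        ,   0.        ,   1.        ]])), 'origin': ((3,), array([0.41455852, 0.64529194, 0.72339782])), 'attitude': ((3,), array([ 0.13676796, -1.17540152, -2.70162607]))}
[[424.84532593   0.         279.46614544]
 [  0.         424.84532593 208.9787746 ]
 [  0.           0.           1.        ]] [ 0.36730121 -0.00432355  1.28819021] [ 0.09651502 -0.1149687  -1.57342332]
dict_keys(['image', 'range_z', 'K', 'hand_eye']) [[-1.06742898e-03  2.70654194e-01 -9.62676045e-01 -1.43383746e-01]
 [ 9.99998696e-01 -8.77779060e-04 -1.35559847e-03 -9.92395571e-04]
 [-1.21191528e-03 -9.62676237e-01 -2.70652904e-01 -6.83202202e-02]
 [ 0.00000000e+00  0.00000000e+00  0.00000000e+00  1.00000000e+00]]
{'t': 0.15, 'joint_positions': array([-1.21160391e+00,  3.51097357e-01,  1.65225043e+00,  3.59768599e-05,
        1.13909077e+00, -8.46118605e-02]), 'qd': array([-1.58892442e-03, -6.05211828e-04, -1.88946602e-03,  1.37929108e-03,
       -5.61389520e-04, -5.76281134e-05]), 'joint_torque': array([ 1.54983769e-03, -5.06252003e+01, -2.91504121e+01, -5.13754560e-05,
        3.36138808e-03, -1.66814266e-05]), 'eef_pos': array([ 0.23609856, -0.4964815 ,  0.2309005 ]), 'tool_rot': array([ 1.97572791,  0.44661541, -1.97589685]), 'contact_force': array([0.25808581, 1.18102097, 0.0541108 ]), 'torque': array([ 0.04528317,  0.02607494, -0.01026616]), 'gripper_width': 0.08504254155450817}
```

View pics/t0.png

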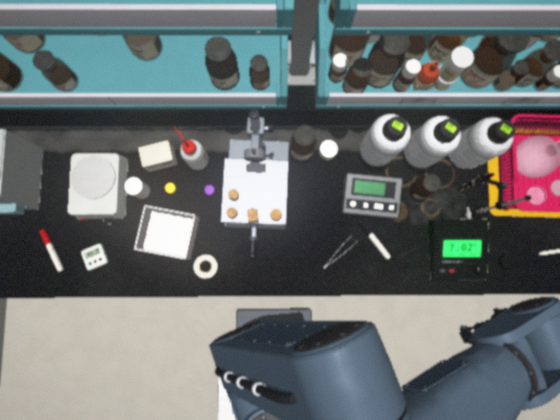

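View pics/s0.png

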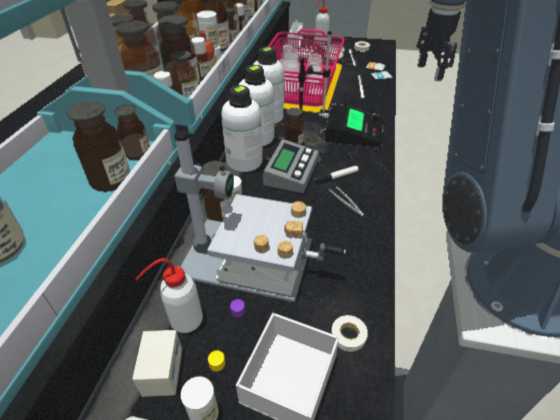

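View pics/w0.png

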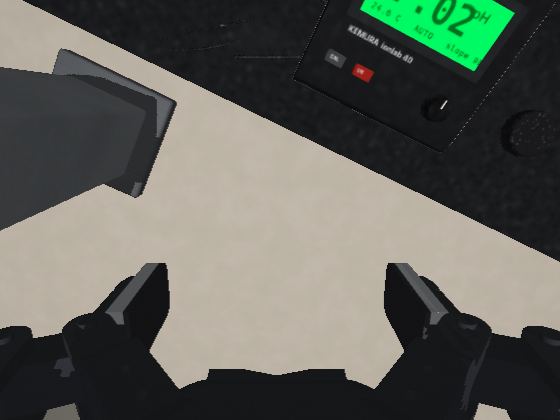

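```bash
python3 - <<'E'
from h import *
a=cv2.imread('pics/t0.png')[95:280,125:305];b=cv2.imread('pics/s0.png')[150:310,160:350]
cv2.imwrite('pics/c1.png',cv2.resize(a,None,fx=3.2,fy=3.2,interpolation=2));cv2.imwrite('pics/c2.png',cv2.resize(b,None,fx=3.6,fy=3.6,interpolation=2))
P=cloud('t0');Q=cloud('s0')
for u,v in[(234,195),(232,213),(252,215),(276,215),(245,180),(228,165),(285,165),(226,220),(285,222),(280,165),(150,215),(180,240),(167,232)]: print(u,v,P[v,u].round(4))
print('side')
for u,v in[(298,208),(293,228),(285,248),(261,242),(240,225)]: print(u,v,Q[v,u].round(4))
E
```

```text
234 195 [0.5627 0.1064 0.1352]
232 213 [0.5126 0.1112 0.1371]
252 215 [0.5069 0.0567 0.1365]
276 215 [ 0.507  -0.0088  0.1337]
245 180 [0.609  0.0779 0.1135]
228 165 [0.6518 0.1258 0.116 ]
285 165 [ 0.6512 -0.035   0.1163]
226 220 [0.4957 0.1297 0.1166]
285 222 [ 0.4898 -0.0338  0.1126]
280 165 [ 0.6507 -0.0208  0.1185]
150 215 [0.5244 0.3729 0.0043]
180 240 [0.4482 0.2804 0.0033]
167 232 [0.4725 0.3201 0.0038]
side
298 208 [ 0.5123 -0.0022  0.1332]
293 228 [0.5111 0.0644 0.1373]
285 248 [0.5164 0.1208 0.1364]
261 242 [0.5658 0.115  0.1366]
240 225 [0.6285 0.053  0.1115]
```

View pics/c1.png

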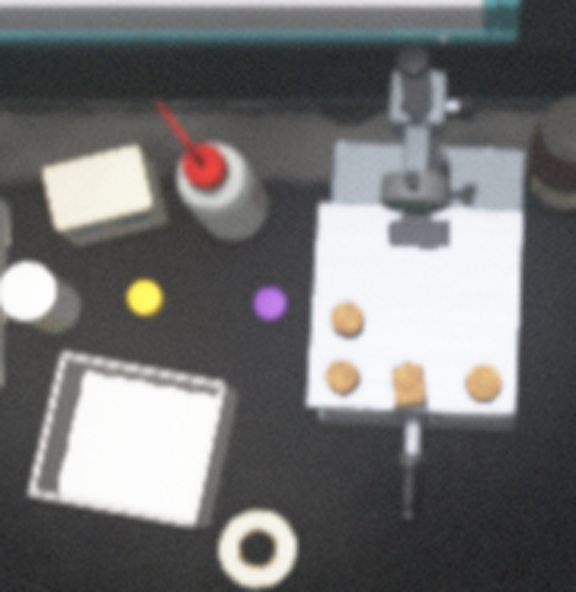

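View pics/c2.png

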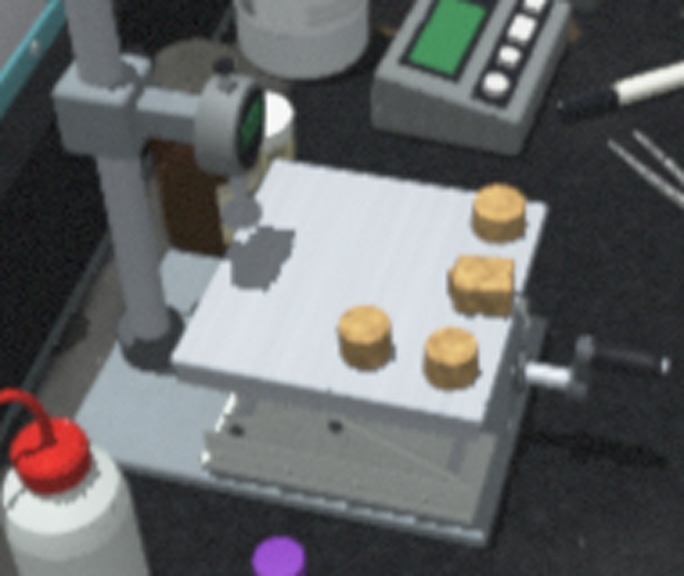

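```bash
cat > m.py <<'E'
from h import *
import sys
def orange(f,zmin=0.11,box=None):
    im=load(f)['im'];P=cloud(f);hsv=cv2.cvtColor(im,cv2.COLOR_BGR2HSV)
    m=((hsv[...,0]>5)&(hsv[...,0]<22)&(hsv[...,1]>90)&(hsv[...,2]>110)&(P[...,2]>zmin)&(P[...,2]<.17)&(P[...,0]<.75)&(P[...,0]>.3)).astype(np.uint8)
    n,L,st,c=cv2.connectedComponentsWithStats(m)
    for i in range(1,n):
        if st[i,4]<25: continue
        p=P[L==i]; zt=np.percentile(p[:,2],90); t=p[p[:,2]>zt-.007]
        rect=cv2.minAreaRect(t[:,:2].astype(np.float32)*1000)
        print(f,'pix',c[i].round(0),'n',st[i,4],'ztop %.4f'%zt,'mid',((t[:,:2].max(0)+t[:,:2].min(0))/2).round(4),'mean',t[:,:2].mean(0).round(4),'ext',np.ptp(t[:,:2],axis=0).round(4),np.round(rect[1]),round(rect[2]))
if __name__=='__main__':
    for f in sys.argv[1:]: orange(f)
E
python3 m.py t0 s0
python3 - <<'E'
from h import *
for f in('t0','s0'):
    d=load(f);P=cloud(f);im=d['im'].min(-1)
    m=(P[...,2]>.105)&(P[...,2]<.125)&(P[...,0]>.45)&(P[...,0]<.7)&(P[...,1]>-.06)&(P[...,1]<.16)&(im>120)
    print('plat',m.sum(),np.median(P[m][:,2]),cv2.minAreaRect(P[m][:,:2].astype(np.float32)))
    m=(P[...,2]>.055)&(P[...,2]<.085)&(P[...,0]>.35)&(P[...,0]<.6)&(P[...,1]>.2)&(P[...,1]<.42)
    print('tub',m.sum(),cv2.minAreaRect(P[m][:,:2].astype(np.float32)))
    # readout: height points
    m=(P[...,2]>.025)&(P[...,2]<.08)&(P[...,0]>.44)&(P[...,0]<.66)&(P[...,1]>-.36)&(P[...,1]<-.13)
    print('ro',m.sum(),cv2.minAreaRect(P[m][:,:2].astype(np.float32)))
    m=(P[...,2]>.03)&(P[...,2]<.1)&(P[...,0]>.38)&(P[...,0]<.465)&(P[...,1]>-.05)&(P[...,1]<.15)
    print('knob',P[m].round(3)[::max(1,m.sum()//12)])
E
```

```text
t0 pix [233. 194.] n 49 ztop 0.1419 mid [0.5635 0.1087] mean [0.5636 0.1084] ext [0.0197 0.0169] [17. 20.] 89
t0 pix [231. 212.] n 52 ztop 0.1397 mid [0.5142 0.1125] mean [0.5141 0.1127] ext [0.0198 0.0196] [20. 20.] 90
t0 pix [252. 215.] n 79 ztop 0.1430 mid [0.5078 0.0552] mean [0.5071 0.0556] ext [0.0303 0.0194] [30. 19.] 0
t0 pix [276. 214.] n 69 ztop 0.1379 mid [ 0.5095 -0.0074] mean [ 0.5089 -0.0076] ext [0.0226 0.0246] [24. 23.] 45
s0 pix [298. 209.] n 162 ztop 0.1343 mid [ 0.5125 -0.007 ] mean [ 0.5125 -0.0048] ext [0.0277 0.0334] [33. 28.] 89
s0 pix [294. 228.] n 195 ztop 0.1384 mid [0.5116 0.0584] mean [0.5107 0.06  ] ext [0.0351 0.0306] [33. 30.] 10
s0 pix [261. 241.] n 131 ztop 0.1385 mid [0.567  0.1112] mean [0.567  0.1122] ext [0.026  0.0289] [24. 29.] 13
s0 pix [285. 249.] n 165 ztop 0.1364 mid [0.5176 0.1158] mean [0.5176 0.1164] ext [0.0254 0.0279] [24. 28.] 11
plat 3481 0.11506022031036478 ((0.5796464681625366, 0.05117332190275192), (0.180267795920372, 0.18026021122932434), 87.44039916992188)
tub 497 ((0.4991874098777771, 0.3321002721786499), (0.20458795130252838, 0
[... 357 characters left out ...]
0.064 0.094]
 [0.414 0.051 0.087]
 [0.405 0.064 0.093]]
plat 3949 0.11339392093809542 ((0.5807479023933411, 0.05110497772693634), (0.1839696168899536, 0.17986837029457092), 87.42256164550781)
tub 1783 ((0.49949735403060913, 0.3334520161151886), (0.20647986233234406, 0.17868643999099731), 78.98416900634766)
ro 1618 ((0.5809802412986755, -0.2873961329460144), (0.15733663737773895, 0.1186760738492012), 84.17085266113281)
knob [[0.452 0.055 0.093]
 [0.435 0.058 0.094]
 [0.422 0.057 0.092]
 [0.42  0.06  0.092]
 [0.422 0.061 0.091]
 [0.427 0.063 0.088]
 [0.435 0.066 0.086]
 [0.446 0.056 0.07 ]
 [0.459 0.056 0.064]
 [0.464 0.06  0.064]
 [0.458 0.06  0.062]
 [0.453 0.067 0.064]
 [0.448 0.068 0.057]]
```

```bash
cat > plan.py <<'E'
from h import *
import sys
def go(x,y,z,yaw=None,s=None):
    s=s or r.read_state(); M=R.from_rotvec(s['tool_rot']).as_matrix()
    d=M.T@(np.array([x,y,z])-s['eef_pos'])
    ty=M[:,1]; cur=np.degrees(np.arctan2(ty[1],ty[0])); t=0
    if yaw is not None: t=-(yaw-cur)  # tool x down: + about x lowers world yaw
    return d,np.radians((t+180)%360-180),cur
if __name__=='__main__':
    a=[float(q) for q in sys.argv[1:]]
    d,t,c=go(*a[:4]) ; s=r.read_state()
    print('delta',d.round(4),'turn',round(t,4),'yaw now',c.round(2),'n rows',max(np.linalg.norm(d)/.05,abs(t)/.15),'t',s['t'],'q6',s['joint_positions'].round(2),'F',np.round(s['contact_force'],1),'w',round(s['gripper_width'],4))
E
python3 plan.py .51 -.006 .25 90; python3 plan.py .51 -.006 .25 -90
python3 - <<'E'
from h import *
print(R.from_rotvec(r.read_state()['tool_rot']).as_matrix().round(3))
for f in('t0','s0'):
    d=load(f);P=cloud(f);im=d['im'].min(-1)
    m=(P[...,2]>.055)&(P[...,2]<.085)&(P[...,0]>.35)&(P[...,0]<.56)&(P[...,1]>.2)&(P[...,1]<.42)&(im>110)
    n,L,st,c=cv2.connectedComponentsWithStats(cv2.dilate(m.astype(np.uint8),np.ones((3,3))))
    for i in range(1,n):
        q=P[(L==i)&m]
        if len(q)>40: print(f,len(q),cv2.minAreaRect(q[:,:2].astype(np.float32)))
E
```

```text
delta [-0.0188 -0.3254 -0.458 ] turn -2.6978 yaw now -64.57 n rows 17.98535602603638 t 0.15 q6 [-1.21  0.35  1.65  0.    1.14 -0.08] F [0.3 1.2 0.1] w 0.085
delta [-0.0188 -0.3254 -0.458 ] turn 0.4438 yaw now -64.57 n rows 11.24204416549911 t 0.15 q6 [-1.21  0.35  1.65  0.    1.14 -0.08] F [0.3 1.2 0.1] w 0.085
[[-0.     0.429 -0.903]
 [ 0.001 -0.903 -0.429]
 [-1.    -0.001 -0.   ]]
t0 401 ((0.46948692202568054, 0.3108891546726227), (0.1513930708169937, 0.1301058679819107), 79.1791000366211)
s0 1353 ((0.4707139730453491, 0.31119343638420105), (0.1517305076122284, 0.13076387345790863), 78.88226318359375)
```

{"name": "jog_arm", "arguments": {"deltas": [[[0, -0.326, -0.458, 0.444, 0.1], [0, -0.326, -0.458, 0.444, 0.1], [0, -0.326, -0.458, 0.444, 0.1], [0, -0.326, -0.458, 0.444, 0.1], [0, -0.326, -0.458, 0.444, 0.1], [0, -0.326, -0.458, 0.444, 0.1], [0, -0.326, -0.458, 0.444, 0.1], [0, -0.326, -0.458, 0.444, 0.1]]]}}

```text
t: 0.95
eef_pos: [0.4279, -0.1518, 0.2314]
tool_rot: [-2.221, 0.0, 2.221]
contact_force: [1.4, -1.3, 0.8]
gripper_width: 0.047
```

```bash
python3 plan.py .511 -.006 .23 -90
```

```text
delta [ 0.0014 -0.1458 -0.083 ] turn -0.0004 yaw now -90.02 n rows 3.356285691417811 t 0.95 q6 [-0.44  0.17  1.89 -0.    1.08  1.13] F [ 1.4 -1.3  0.8] w 0.047
```

{"name": "jog_arm", "arguments": {"deltas": [[[0.001, -0.146, -0.083, 0, 0.1], [0.001, -0.146, -0.083, 0, 0.1], [0.001, -0.146, -0.083, 0, 0.1], [0.001, -0.146, -0.083, 0, 0.1], [0.001, -0.146, -0.083, 0, 0.1]]]}}

```text
t: 1.45
eef_pos: [0.5111, -0.0058, 0.2299]
tool_rot: [2.22, 0.004, -2.221]
contact_force: [-0.9, -1.0, -0.8]
gripper_width: 0.0468
```

```bash
python3 - <<'E'
from h import *
snap('wrist','w1');print(r.read_state()['eef_pos'])
E
python3 m.py w1; python3 plan.py .511 -.006 .118 -90
```

```text
[ 0.51038056 -0.00711664  0.22989327]
w1 pix [ 97. 125.] n 1687 ztop 0.1404 mid [0.5652 0.1083] mean [0.5656 0.1079] ext [0.0286 0.0292] [29. 29.] 1
w1 pix [102. 199.] n 1436 ztop 0.1385 mid [0.5159 0.1124] mean [0.5162 0.1121] ext [0.0285 0.0285] [29. 28.] 17
w1 pix [281. 199.] n 873 ztop 0.1365 mid [ 0.5136 -0.0083] mean [ 0.5148 -0.0078] ext [0.0252 0.0286] [21. 31.] 31
w1 pix [180. 208.] n 1013 ztop 0.1404 mid [0.5101 0.0579] mean [0.5113 0.0593] ext [0.0383 0.023 ] [38. 22.] 4
w1 pix [127. 190.] n 42 ztop 0.1299 mid [0.5206 0.099 ] mean [0.5206 0.0989] ext [0.0062 0.0029] [7. 1.] 19
w1 pix [300. 212.] n 47 ztop 0.1366 mid [ 0.5082 -0.0208] mean [ 0.508  -0.0211] ext [0.0067 0.0069] [4. 9.] 40
w1 pix [204. 218.] n 72 ztop 0.1402 mid [0.5036 0.0446] mean [0.5041 0.0438] ext [0.0074 0.006 ] [6. 7.] 89
w1 pix [275. 224.] n 58 ztop 0.1365 mid [ 0.4988 -0.005 ] mean [ 0.499  -0.0041] ext [0.0059 0.0083] [5. 9.] 49
w1 pix [288. 223.] n 28 ztop 0.1365 mid [ 0.4991 -0.014 ] mean [ 0.4996 -0.0135] ext [0.0047 0.0056] [7. 3.] 66
delta [ 0.1119 -0.0011 -0.0007] turn 0.0019 yaw now -89.89 n rows 2.238011164718384 t 1.5 q6 [-0.11  0.28  1.75 -0.    1.11  1.46] F [-0.2 -0.7 -0.3] w 0.0468
```

View pics/w1.png

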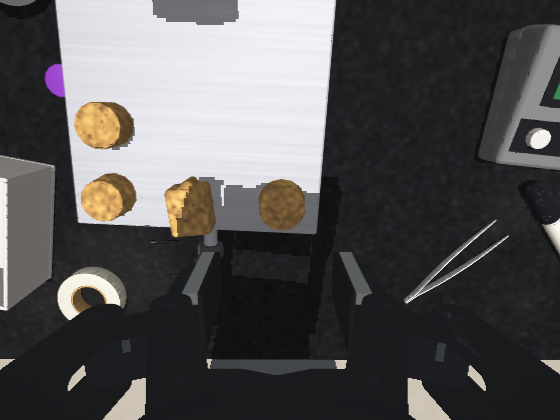

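{"name": "jog_arm", "arguments": {"deltas": [[[0.05, 0, 0, 0, 0.15], [0.09, 0, 0, 0, 0.15], [0.111, 0, 0, 0, 0.15], [0.111, 0, 0, 0, -1], [0.111, 0, 0, 0, -1], [0.111, 0, 0, 0, -1], [0.111, 0, 0, 0, -1], [0.05, 0, 0, 0, -1]]]}}

```text
t: 2.3
eef_pos: [0.5079, -0.0077, 0.1662]
tool_rot: [-2.211, -0.001, 2.23]
contact_force: [0.3, -0.1, -0.1]
gripper_width: 0.031
```

```bash
python3 plan.py .47 .311 .23 -90
```

```text
delta [-0.0632 -0.3187  0.0386] turn -0.0004 yaw now -90.02 n rows 6.5440819365571965 t 2.3 q6 [-0.11  0.36  1.82 -0.    0.97  1.46] F [ 0.3 -0.1 -0.1] w 0.031
```

{"name": "jog_arm", "arguments": {"deltas": [[[-0.05, -0.02, 0, 0, -1], [-0.06, -0.06, 0, 0, -1], [-0.06, -0.11, 0.012, 0, -1], [-0.06, -0.16, 0.012, 0, -1], [-0.06, -0.21, 0.012, 0, -1], [-0.06, -0.255, 0.012, 0, -1], [-0.03, -0.295, 0.012, 0, -1], [0.0, -0.295, 0.012, 0, -1]]]}}

```text
t: 3.1
eef_pos: [0.4986, 0.2915, 0.17]
tool_rot: [2.225, 0.007, -2.217]
contact_force: [0.2, -0.7, -2.0]
gripper_width: 0.0309
```

```bash
python3 plan.py .496 .286 .065 -90
```

```text
delta [0.105  0.0058 0.003 ] turn 0.0037 yaw now -89.79 n rows 2.1030761525054498 t 3.1 q6 [0.45 0.47 1.64 0.   1.03 2.01] F [ 0.2 -0.7 -2. ] w 0.0309
```

{"name": "jog_arm", "arguments": {"deltas": [[[0.05, 0.004, 0.003, 0, -1], [0.09, 0.004, 0.003, 0, -1], [0.105, 0.004, 0.003, 0, -1], [0.105, 0.004, 0.003, 0, 0.15], [0.105, 0.004, 0.003, 0, 0.15], [0.055, 0.004, 0.003, 0, 0.15], [0.005, 0.004, 0.003, 0, 0.15], [-0.045, 0.004, 0.003, 0, 0.15]]]}}

```text
t: 3.9
eef_pos: [0.4959, 0.2833, 0.219]
tool_rot: [-2.224, -0.001, 2.217]
contact_force: [0.5, -0.0, 0.4]
gripper_width: 0.0487
```

```bash
python3 - <<'E'
from h import *
snap('wrist','w2');snap('top','t2')
E
python3 plan.py .511 .053 .20 -90;python3 m.py w2 t2
```

```text
delta [ 0.0227  0.2319 -0.012 ] turn -0.0001 yaw now -90.01 n rows 4.665835301653279 t 4.0 q6 [0.44 0.39 1.61 0.   1.13 2.01] F [0.6 1.6 0.8] w 0.0492
w2 pix [554. 105.] n 356 ztop 0.1407 mid [0.5643 0.1192] mean [0.5637 0.1194] ext [0.0222 0.0092] [23.  8.] 13
w2 pix [527. 159.] n 90 ztop 0.1297 mid [0.5296 0.1164] mean [0.5299 0.1169] ext [0.0022 0.0098] [ 1. 10.] 11
w2 pix [543. 183.] n 1302 ztop 0.1388 mid [0.516 0.115] mean [0.5158 0.1153] ext [0.0279 0.024 ] [28. 23.] 9
t2 pix [233. 194.] n 48 ztop 0.1416 mid [0.5638 0.1089] mean [0.5638 0.1089] ext [0.0196 0.0169] [20. 16.] 3
t2 pix [231. 212.] n 53 ztop 0.1395 mid [0.5144 0.1125] mean [0.5143 0.1125] ext [0.0197 0.0193] [20. 19.] 87
t2 pix [252. 215.] n 75 ztop 0.1418 mid [0.5079 0.0553] mean [0.5062 0.0556] ext [0.03   0.0193] [30. 19.] 1
```

View pics/w2.png

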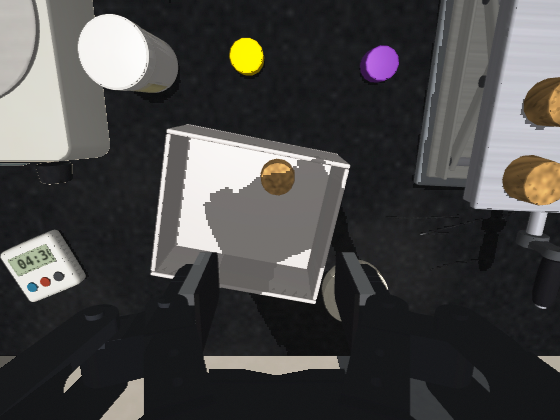

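{"name": "jog_arm", "arguments": {"deltas": [[[0, 0.046, -0.018, 0, 0.15], [0, 0.092, -0.036, 0, 0.15], [0, 0.138, -0.054, 0, 0.15], [0.0, 0.174, -0.069, 0, 0.15], [0.01, 0.174, -0.069, 0, 0.15], [0.01, 0.174, -0.069, 0, 0.15]]]}}

```text
t: 4.6
eef_pos: [0.5645, 0.1086, 0.2048]
tool_rot: [-2.221, 0.002, 2.22]
contact_force: [-1.3, -0.9, -0.4]
gripper_width: 0.049
```

```bash
python3 - <<'E'
from h import *
snap('wrist','w3')
E
python3 plan.py .565 .109 .119 -90;python3 m.py w3
```

```text
delta [ 0.0861  0.0005 -0.0006] turn -0.0006 yaw now -90.03 n rows 1.7218057261110193 t 4.65 q6 [0.11 0.42 1.61 0.   1.1  1.68] F [ 0.3  0.4 -0.6] w 0.049
w3 pix [272. 203.] n 51 ztop 0.1404 mid [0.5757 0.112 ] mean [0.5755 0.1115] ext [0.0047 0.0054] [4. 6.] 35
w3 pix [270. 214.] n 93 ztop 0.1405 mid [0.5686 0.1135] mean [0.5686 0.1132] ext [0.0065 0.006 ] [6. 6.] 13
w3 pix [284. 228.] n 74 ztop 0.1405 mid [0.5598 0.1041] mean [0.5598 0.1044] ext [0.0063 0.0079] [8. 6.] 77
w3 pix [284. 281.] n 47 ztop 0.1386 mid [0.5237 0.1042] mean [0.5235 0.1044] ext [0.0044 0.0064] [7. 4.] 61
w3 pix [268. 288.] n 30 ztop 0.1387 mid [0.518  0.1145] mean [0.5179 0.1147] ext [0.0041 0.0039] [4. 4.] 80
w3 pix [255. 295.] n 36 ztop 0.1385 mid [0.5133 0.123 ] mean [0.5135 0.1229] ext [0.0054 0.0053] [3. 7.] 45
w3 pix [268. 298.] n 77 ztop 0.1386 mid [0.511  0.1146] mean [0.5107 0.1148] ext [0.007  0.0078] [8. 6.] 70
```

View pics/w3.png

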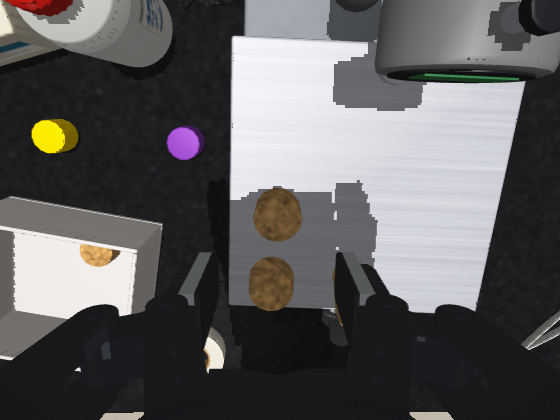

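{"name": "jog_arm", "arguments": {"deltas": [[[0.045, 0, 0, 0, 0.15], [0.075, 0, 0, 0, 0.15], [0.086, 0, 0, 0, 0.15], [0.086, 0, 0, 0, -1], [0.086, 0, 0, 0, -1], [0.086, 0, 0, 0, -1], [0.086, 0, 0, 0, -1], [0.04, 0, 0, 0, -1]]]}}

```text
t: 5.45
eef_pos: [0.562, 0.1089, 0.1609]
tool_rot: [2.212, -0.001, -2.23]
contact_force: [0.3, -0.0, 0.2]
gripper_width: 0.0281
```

```bash
python3 plan.py .503 .325 .20 -90
```

```text
delta [-0.0388 -0.2161  0.0594] turn -0.0003 yaw now -90.02 n rows 4.548156372584826 t 5.45 q6 [0.11 0.48 1.65 0.   1.02 1.68] F [ 0.3 -0.   0.2] w 0.0281
```

{"name": "jog_arm", "arguments": {"deltas": [[[-0.035, -0.02, 0.02, 0, -1], [-0.04, -0.065, 0.04, 0, -1], [-0.04, -0.11, 0.058, 0, -1], [-0.04, -0.16, 0.06, 0, -1], [-0.03, -0.205, 0.06, 0, -1], [0.01, -0.216, 0.06, 0, -1], [0.055, -0.216, 0.06, 0, -1], [0.095, -0.216, 0.06, 0, -1]]]}}

```text
t: 6.25
eef_pos: [0.5043, 0.3258, 0.0682]
tool_rot: [2.222, 0.001, -2.22]
contact_force: [0.9, 0.2, 0.2]
gripper_width: 0.0278
```

{"name": "jog_arm", "arguments": {"deltas": [[[0, 0, 0, 0, -1], [0, 0, 0, 0, 0.15], [0, 0, 0, 0, 0.15], [-0.05, 0, 0, 0, 0.15], [-0.1, 0, 0, 0, 0.15], [-0.14, 0.03, 0, 0, 0.15], [-0.14, 0.08, 0, 0, 0.15], [-0.14, 0.13, 0, 0, 0.15]]]}}

```text
t: 7.05
eef_pos: [0.5053, 0.1943, 0.2133]
tool_rot: [-2.228, -0.003, 2.214]
contact_force: [0.8, -0.1, 0.2]
gripper_width: 0.0492
```

```bash
python3 plan.py .511 .053 .20 -90; python3 - <<'E'
from h import *
snap('wrist','w4');snap('top','t4');snap('side','s4')
E
python3 m.py w4 t4 s4
```

```text
delta [ 0.013   0.1413 -0.0054] turn 0.0012 yaw now -89.93 n rows 2.8409726876145562 t 7.05 q6 [ 0.28  0.35  1.7  -0.    1.08  1.85] F [ 0.8 -0.1  0.2] w 0.0492
w4 pix [396. 176.] n 106 ztop 0.1324 mid [0.5294 0.1149] mean [0.5299 0.1148] ext [0.0022 0.0116] [ 2. 12.] 7
w4 pix [407. 200.] n 1543 ztop 0.1386 mid [0.5158 0.113 ] mean [0.5161 0.1134] ext [0.0275 0.0278] [28. 28.] 86
w4 pix [498. 211.] n 2321 ztop 0.1406 mid [0.5103 0.0558] mean [0.5098 0.0564] ext [0.0381 0.0306] [38. 28.] 7
t4 pix [231. 212.] n 53 ztop 0.1407 mid [0.514  0.1125] mean [0.5138 0.1126] ext [0.0199 0.0194] [19. 20.] 90
t4 pix [252. 215.] n 78 ztop 0.1414 mid [0.5066 0.0552] mean [0.5055 0.0557] ext [0.0281 0.019 ] [19. 28.] 90
s4 pix [297. 228.] n 116 ztop 0.1379 mid [0.5039 0.056 ] mean [0.5036 0.0587] ext [0.0203 0.0293] [17. 29.] 11
s4 pix [289. 249.] n 68 ztop 0.1362 mid [0.5102 0.1153] mean [0.51   0.1163] ext [0.0113 0.0236] [10. 24.] 11
```

View pics/w4.png

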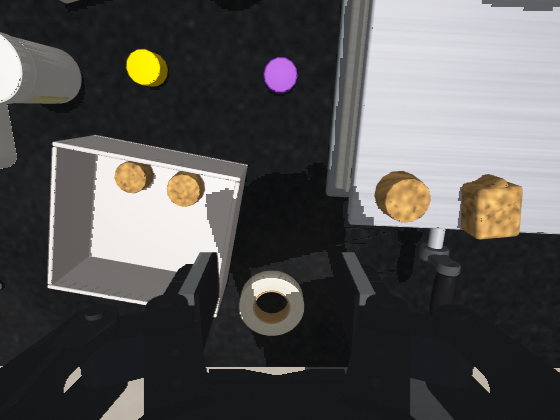

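{"name": "jog_arm", "arguments": {"deltas": [[[0, 0.048, -0.004, 0, 0.15], [0, 0.095, -0.004, 0, 0.15], [0, 0.1405, -0.004, 0, 0.15], [0.01, 0.1405, -0.004, 0, 0.15], [0.01, 0.1405, -0.004, 0, 0.15]]]}}

```text
t: 7.7
eef_pos: [0.5086, 0.0549, 0.1996]
tool_rot: [-2.221, 0.001, 2.22]
contact_force: [0.6, 0.2, -0.2]
gripper_width: 0.0489
```

```bash
python3 plan.py .5095 .0535 .119 -90
```

```text
delta [ 0.0806  0.0014 -0.0008] turn -0.0015 yaw now -90.09 n rows 1.6132207795963152 t 7.7 q6 [0.02 0.32 1.78 0.   1.04 1.59] F [ 0.6  0.2 -0.2] w 0.0489
```

{"name": "jog_arm", "arguments": {"deltas": [[[0.04, 0.0015, 0, 0, 0.15], [0.07, 0.0015, 0, 0, 0.15], [0.08, 0.0015, 0, 0, 0.15], [0.08, 0.0015, 0, 0, -1], [0.08, 0.0015, 0, 0, -1], [0.08, 0.0015, 0, 0, -1], [0.08, 0.0015, 0, 0, -1], [0.04, 0.0015, 0, 0, -1]]]}}

```text
t: 8.5
eef_pos: [0.5064, 0.0532, 0.1569]
tool_rot: [-2.214, 0.0, 2.229]
contact_force: [0.2, -0.3, 0.8]
gripper_width: 0.027
```

```bash
python3 plan.py .437 .297 .23 -90
```

```text
delta [-0.0726 -0.2438  0.07  ] turn -0.0003 yaw now -90.02 n rows 5.276998956873325 t 8.5 q6 [0.01 0.38 1.82 0.   0.95 1.58] F [ 0.2 -0.3  0.8] w 0.027
```

{"name": "jog_arm", "arguments": {"deltas": [[[-0.05, 0, 0.01, 0, -1], [-0.06, -0.04, 0.03, 0, -1], [-0.06, -0.085, 0.05, 0, -1], [-0.06, -0.13, 0.07, 0, -1], [-0.06, -0.18, 0.07, 0, -1], [-0.06, -0.225, 0.07, 0, -1], [-0.03, -0.244, 0.07, 0, -1], [0.015, -0.244, 0.07, 0, -1]]]}}

```text
t: 9.3
eef_pos: [0.4397, 0.3006, 0.1459]
tool_rot: [-2.227, -0.007, 2.214]
contact_force: [1.4, 0.3, 0.2]
gripper_width: 0.0267
```

{"name": "jog_arm", "arguments": {"deltas": [[[0.05, 0, 0, 0, -1], [0.075, 0, 0, 0, -1], [0.075, 0, 0, 0, 0.15], [0.075, 0, 0, 0, 0.15], [0.03, 0, 0, 0, 0.15], [-0.02, 0, 0, 0, 0.15], [-0.07, 0, 0, 0, 0.15], [-0.07, 0.04, -0.02, 0, 0.15]]]}}

```text
t: 10.1
eef_pos: [0.4607, 0.2608, 0.2237]
tool_rot: [-2.235, -0.012, 2.205]
contact_force: [1.2, -0.7, 0.1]
gripper_width: 0.049
```

```bash
python3 plan.py .515 .114 .20 -90; python3 - <<'E'
from h import *
snap('wrist','w5');snap('top','t5')
E
python3 m.py w5 t5
```

```text
delta [ 0.0234  0.1472 -0.0534] turn 0.004 yaw now -89.77 n rows 3.1663007754200794 t 10.1 q6 [0.43 0.31 1.72 0.   1.09 1.99] F [ 1.2 -0.7  0.1] w 0.049
w5 pix [516. 128.] n 1642 ztop 0.1388 mid [0.5158 0.1131] mean [0.5159 0.1135] ext [0.0281 0.028 ] [28. 28.] 90
t5 pix [231. 212.] n 54 ztop 0.1400 mid [0.5143 0.1125] mean [0.5145 0.1127] ext [0.0197 0.0198] [20. 20.] 90
```

View pics/w5.png

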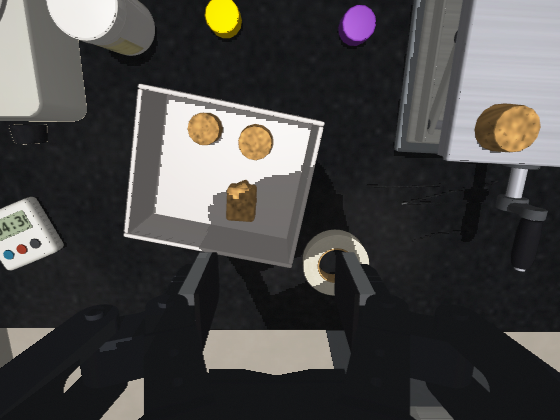

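Three in the tub (205,128), (255,142), (241,200). Last one at (0.515, 0.113).

{"name": "jog_arm", "arguments": {"deltas": [[[0.005, 0.045, -0.018, 0, 0.15], [0.01, 0.09, -0.036, 0, 0.15], [0.02, 0.135, -0.05, 0, 0.15], [0.024, 0.1475, -0.0545, 0, 0.15], [0.024, 0.1475, -0.0545, 0, 0.15], [0.024, 0.1475, -0.0545, 0, 0.15]]]}}

```text
t: 10.8
eef_pos: [0.5131, 0.1105, 0.1915]
tool_rot: [-2.223, -0.0, 2.219]
contact_force: [-0.0, 0.1, -0.3]
gripper_width: 0.0486
```

```bash
python3 plan.py .515 .113 .119 -90
```

```text
delta [ 0.0725 -0.0025 -0.0018] turn -0.0005 yaw now -90.03 n rows 1.4505714663145466 t 10.8 q6 [0.12 0.35 1.76 0.   1.03 1.69] F [-0.   0.1 -0.3] w 0.0486
```

{"name": "jog_arm", "arguments": {"deltas": [[[0.04, -0.0025, -0.002, 0, 0.15], [0.065, -0.0025, -0.002, 0, 0.15], [0.0725, -0.0025, -0.002, 0, 0.15], [0.0725, -0.0025, -0.002, 0, -1], [0.0725, -0.0025, -0.002, 0, -1], [0.0725, -0.0025, -0.002, 0, -1], [0.0725, -0.0025, -0.002, 0, -1], [0.03, -0.0025, -0.002, 0, -1]]]}}

```text
t: 11.6
eef_pos: [0.5128, 0.1119, 0.1575]
tool_rot: [2.213, -0.001, -2.229]
contact_force: [0.8, 0.5, 1.3]
gripper_width: 0.0279
```

```bash
python3 plan.py .446 .330 .21 -90
```

```text
delta [-0.0522 -0.2181  0.0672] turn -0.0004 yaw now -90.02 n rows 4.681431253094636 t 11.6 q6 [0.13 0.4  1.78 0.   0.97 1.7 ] F [0.8 0.5 1.3] w 0.0279
```

{"name": "jog_arm", "arguments": {"deltas": [[[-0.04, -0.02, 0.01, 0, -1], [-0.05, -0.065, 0.03, 0, -1], [-0.05, -0.11, 0.05, 0, -1], [-0.05, -0.155, 0.067, 0, -1], [-0.05, -0.2, 0.067, 0, -1], [-0.03, -0.218, 0.067, 0, -1], [0.02, -0.218, 0.067, 0, -1], [0.06, -0.218, 0.067, 0, -1]]]}}

```text
t: 12.4
eef_pos: [0.4477, 0.3309, 0.0992]
tool_rot: [2.222, 0.002, -2.22]
contact_force: [-0.2, -0.5, -0.7]
gripper_width: 0.0281
```

{"name": "jog_arm", "arguments": {"deltas": [[[0.03, 0, 0, 0, -1], [0.03, 0, 0, 0, -1], [0.03, 0, 0, 0, 0.15], [0.03, 0, 0, 0, 0.15], [0.0, 0, 0, 0, 0.15], [-0.05, 0, 0, 0, 0.15], [-0.1, 0, 0, 0, 0.15], [-0.12, 0.04, 0, 0, 0.15]]]}}

```text
t: 13.2
eef_pos: [0.4499, 0.293, 0.2271]
tool_rot: [-2.23, -0.009, 2.21]
contact_force: [0.7, -1.1, -0.2]
gripper_width: 0.0487
```

```bash
python3 plan.py .423 .0586 .20 -90; python3 - <<'E'
from h import *
snap('wrist','w6');snap('top','t6');snap('side','s6')
E
python3 m.py w6 t6 s6
```

```text
delta [0.0256 0.2345 0.0277] turn 0.0027 yaw now -89.85 n rows 4.750439617451627 t 13.2 q6 [0.49 0.33 1.7  0.   1.11 2.06] F [ 0.7 -1.1 -0.2] w 0.0487
```

View pics/w6.png

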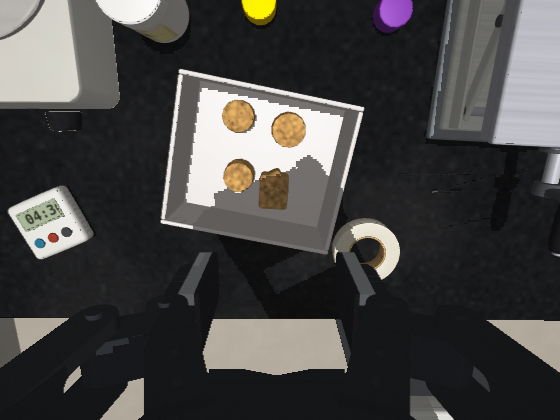

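View pics/t6.png

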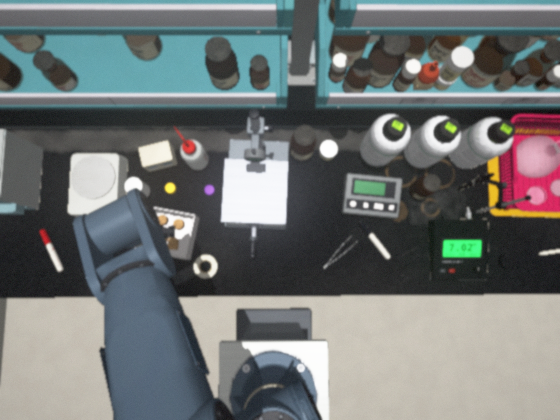

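{"name": "jog_arm", "arguments": {"deltas": [[[0.0, 0.04, 0.005, -0.15, 0.1], [0.0, 0.08, 0.01, -0.3, 0.1], [0.0, 0.12, 0.015, -0.45, 0.1], [0.01, 0.16, 0.02, -0.6, 0.1], [0.01, 0.2, 0.025, -0.75, 0.1], [0.02, 0.234, 0.028, -0.9, 0.1], [0.025, 0.234, 0.028, -1.05, 0.1], [0.025, 0.234, 0.028, -1.2, 0.1]]]}}

```text
t: 14.15
eef_pos: [0.4197, 0.0556, 0.1949]
tool_rot: [1.504, 0.987, -1.505]
contact_force: [0.4, -0.5, 1.3]
gripper_width: 0.0472
```

{"name": "jog_arm", "arguments": {"deltas": [[[0.0, 0, 0, -0.15, 0.1], [0, 0, 0, -0.3, 0.1], [0, 0, 0, -0.45, 0.1], [0, 0, 0, -0.6, 0.1], [0, 0, 0, -0.75, 0.1], [0, 0, 0, -0.9, 0.1], [0, 0, 0, -1.05, 0.1], [0, 0, 0, -1.2, 0.1]]]}}

```text
t: 14.95
eef_pos: [0.4202, 0.0567, 0.1955]
tool_rot: [0.609, 1.483, -0.608]
contact_force: [-0.1, -0.7, 0.3]
gripper_width: 0.0474
```

```bash
python3 plan.py .423 .0586 .18 87.4
```

```text
delta [0.0155 0.0033 0.0007] turn -0.733 yaw now 45.4 n rows 4.886432380777312 t 14.95 q6 [ 0.02  0.17  2.    0.    0.98 -0.77] F [-0.1 -0.7  0.3] w 0.0474
```

{"name": "jog_arm", "arguments": {"deltas": [[[0.0, 0.0035, 0.0005, -0.15, 0.1], [0, 0.0035, 0.0005, -0.3, 0.1], [0, 0.0035, 0.0005, -0.45, 0.1], [0, 0.0035, 0.0005, -0.6, 0.1], [0, 0.0035, 0.0005, -0.733, 0.1], [0, 0.0035, 0.0005, -0.733, 0.1], [0, 0.0035, 0.0005, -0.733, 0.1]]]}}

```text
t: 15.65
eef_pos: [0.4229, 0.0586, 0.1954]
tool_rot: [0.044, 1.57, -0.043]
contact_force: [-0.0, -0.5, -0.1]
gripper_width: 0.0472
```

```bash
python3 - <<'E'
from h import *
snap('wrist','w7')
P=cloud('w7');m=(P[...,2]>.078)&(P[...,2]<.1)&(P[...,0]>.38)&(P[...,0]<.46)&(abs(P[...,1]-.058)<.03)
q=P[m];print(m.sum(),q.mean(0),q.min(0),q.max(0))
for a in np.arange(.39,.46,.01):
    k=q[abs(q[:,0]-a)<.005]
    if len(k): print(a,k[:,1].min(),k[:,1].max(),k[:,2].max())
E
python3 plan.py .423 .0586 .067 87.4
```

```text
1654 [0.42421629 0.0577842  0.09283661] [0.39780437 0.04789412 0.0826546 ] [0.45121903 0.06675603 0.09726483]
0.4 0.051501238667697735 0.06569192113918496 0.09476283599863825
0.41000000000000003 0.05023599494164511 0.06675602942228032 0.09625332134982381
0.42000000000000004 0.049563940036063736 0.06656277616857727 0.09676253891420525
0.43000000000000005 0.04896269661999295 0.06608048082607351 0.09655933719228499
0.44000000000000006 0.048217734246940216 0.06520909597616266 0.09680095019235041
0.45000000000000007 0.0478941221632509 0.06508391704519735 0.09726483420700147
delta [1.284e-01 0.000e+00 1.000e-04] turn -0.0098 yaw now 86.84 n rows 2.5678162168865684 t 15.7 q6 [ 0.03  0.17  1.99  0.    0.98 -1.49] F [-0.4  0.4  0.7] w 0.0472
```

View pics/w7.png

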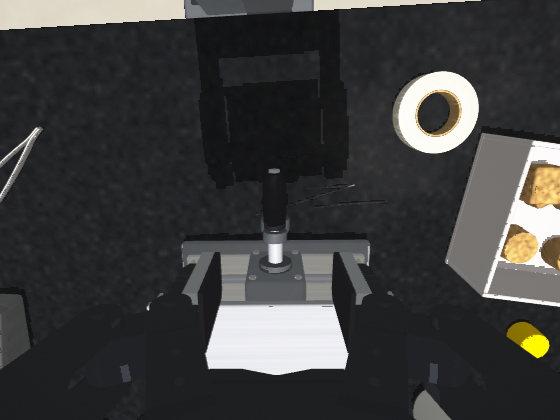

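{"name": "jog_arm", "arguments": {"deltas": [[[0.045, 0, 0, 0, 0.1], [0.09, 0, 0, 0, 0.1], [0.115, 0, 0, 0, 0.1], [0.127, 0, 0, 0, 0.1], [0.127, 0, 0, 0, -1], [0.127, 0, 0, 0, -1], [0.127, 0, 0, 0, -1], [0.127, 0, 0, 0, -1]]]}}

```text
t: 16.5
eef_pos: [0.423, 0.0577, 0.0691]
tool_rot: [0.04, 1.57, -0.042]
contact_force: [0.3, -10.0, -5.0]
gripper_width: 0.0141
```

```bash
python3 plan.py .423 .0586 .067 87.4
python3 - <<'E'
from h import *
d=snap('side','s8');im=d['image']
cv2.imwrite('pics/c8.png',cv2.resize(im[150:310,170:370],None,fx=4,fy=4,interpolation=2))
P=cloud('s8')
E
```

```text
delta [ 0.0021  0.0009 -0.0001] turn -0.0067 yaw now 87.02 n rows 0.04618580138667891 t 16.5 q6 [ 0.03  0.4   2.09 -0.    0.65 -1.49] F [  0.3 -10.   -5. ] w 0.0141
```

View pics/c8.png

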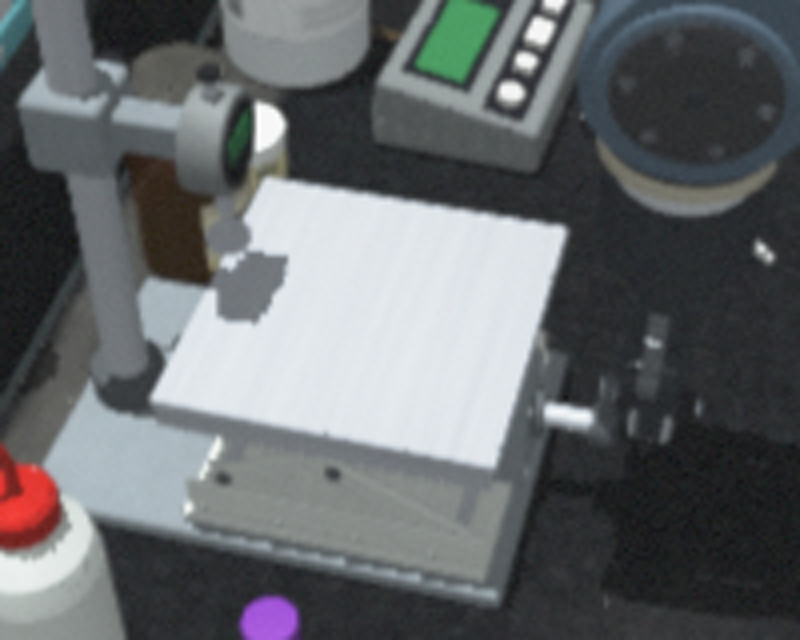

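{"name": "jog_arm", "arguments": {"deltas": [[[0.0021, -0.0115, 0, 0, -1], [0.0082, -0.0206, 0, 0, -1], [0.0173, -0.0267, 0, 0, -1], [0.028, -0.0288, 0, 0, -1], [0.0387, -0.0267, 0, 0, -1], [0.0478, -0.0206, 0, 0, -1], [0.0539, -0.0115, 0, 0, -1], [0.056, -0.0008, 0, 0, -1]]]}}

```text
t: 17.35
eef_pos: [0.4234, 0.0581, 0.012]
tool_rot: [0.041, 1.569, -0.041]
contact_force: [-3.1, -4.2, 28.5]
gripper_width: 0.0137
```

```bash
python3 plan.py .423 .0578 .013 87.4
python3 - <<'E'
from h import *
P=cloud('s8')
for v in range(200,216): print(v,[tuple((P[v,u]*1000).round().astype(int)) for u in range(222,234,2)])
E
```

```text
delta [-0.001  -0.0003 -0.0004] turn -0.0065 yaw now 87.03 n rows 0.04347586979504387 t 17.35 q6 [ 0.03  0.53  2.1  -0.    0.51 -1.49] F [-3.1 -4.2 28.5] w 0.0137
200 [(np.int64(709), np.int64(-58), np.int64(74)), (np.int64(659), np.int64(50), np.int64(175)), (np.int64(655), np.int64(50), np.int64(176)), (np.int64(698), np.int64(-71), np.int64(65)), (np.int64(696), np.int64(-78), np.int64(59)), (np.int64(695), np.int64(-90), np.int64(49))]
201 [(np.int64(710), np.int64(-59), np.int64(70)), (np.int64(659), np.int64(51), np.int64(173)), (np.int64(654), np.int64(52), np.int64(174)), (np.int64(698), np.int64(-71), np.int64(62)), (np.int64(696), np.int64(-79), np.int64(55)), (np.int64(695), np.int64(-89), np.int64(47))]
202 [(np.int64(709), np.int64(-57), np.int64(68)), (np.int64(658), np.int64(53), np.int64(172)), (np.int64(654), np.int64(53), np.int64(172)), (np.int64(699), np.int64(-72), np.int64(57)), (np.int64(697), np.int64(-79), np.int64(52)), (np.int64(666), np.int64(-14), np.int64(113))]
203 [(np.int64(709), np.int64(-57), np.int64(65)), (np.int64(659), np.int64(53), np.int64(169
[... 2858 characters left out ...]
 (np.int64(651), np.int64(58), np.int64(147)), (np.int64(660), np.int64(23), np.int64(113)), (np.int64(655), np.int64(24), np.int64(116))]
214 [(np.int64(712), np.int64(-55), np.int64(29)), (np.int64(709), np.int64(-59), np.int64(26)), (np.int64(667), np.int64(28), np.int64(114)), (np.int64(663), np.int64(27), np.int64(113)), (np.int64(659), np.int64(25), np.int64(112)), (np.int64(654), np.int64(26), np.int64(114))]
215 [(np.int64(713), np.int64(-57), np.int64(24)), (np.int64(709), np.int64(-59), np.int64(23)), (np.int64(667), np.int64(31), np.int64(113)), (np.int64(662), np.int64(31), np.int64(114)), (np.int64(658), np.int64(30), np.int64(114)), (np.int64(654), np.int64(27), np.int64(112))]
```

{"name": "jog_arm", "arguments": {"deltas": [[[-0.0047, 0.0136, 0, 0, -1], [-0.0149, 0.0238, 0, 0, -1], [-0.0289, 0.0276, 0, 0, -1], [-0.0429, 0.0238, 0, 0, -1], [-0.0531, 0.0136, 0, 0, -1], [-0.0569, -0.0004, 0, 0, -1]]]}}

```text
t: 17.95
eef_pos: [0.4229, 0.0572, 0.0694]
tool_rot: [0.04, 1.57, -0.04]
contact_force: [5.0, 2.3, -16.2]
gripper_width: 0.0137
```

```bash
cat > foot.py <<'E'
from h import *
import sys
f=sys.argv[1]; d=snap('side',f);P=cloud(f)
B=P[150:300,180:330].reshape(-1,3)
def med(m): return np.round(np.median(B[m][:,2])*1000,2),m.sum()
x,y,z=B.T
near=(abs(x-.656)<.012)&(abs(y-.049)<.012)
print('platform',med((abs(x-.57)<.05)&(abs(y-.05)<.05)&(z>.1)&(z<.18)),'foot disc',np.percentile(z[near&(z<.157)&(z>.135)],[5,25,50,75])*1000 if (near&(z<.157)&(z>.135)).any() else None)
cv2.imwrite('pics/'+f+'c.png',cv2.resize(d['image'][150:250,190:300],None,fx=6,fy=6,interpolation=2))
s=r.read_state();print(s['t'],s['eef_pos'].round(4),s['contact_force'].round(1),s['torque'].round(2),s['gripper_width'])
E
python3 foot.py s9
```

```text
platform (np.float64(119.4), np.int64(1559)) foot disc [145.98270009 148.91446274 150.08043771 151.10879086]
18.0 [0.423  0.0557 0.0693] [ 1.6 -0.8 -9.9] [-0.14 -0.08  0.06] 0.013644569292917593
```

{"name": "jog_arm", "arguments": {"deltas": [[[0.0046, -0.0135, 0, 0, -1], [0.0145, -0.0234, 0, 0, -1], [0.028, -0.027, 0, 0, -1], [0.0415, -0.0234, 0, 0, -1], [0.0514, -0.0135, 0, 0, -1], [0.055, 0, 0, 0, -1], [0.0514, 0.0135, 0, 0, -1], [0.0415, 0.0234, 0, 0, -1]]]}}

```text
t: 18.8
eef_pos: [0.4239, 0.0813, 0.0268]
tool_rot: [0.041, 1.571, -0.041]
contact_force: [3.4, -5.8, -2.4]
gripper_width: 0.0138
```

{"name": "jog_arm", "arguments": {"deltas": [[[-0.0135, 0.0036, 0, 0, -1], [-0.027, 0, 0, 0, -1], [-0.0369, -0.0099, 0, 0, -1], [-0.0405, -0.0234, 0, 0, -1], [-0.0369, -0.0369, 0, 0, -1], [-0.027, -0.0468, 0, 0, -1], [-0.0135, -0.0504, 0, 0, -1], [0, -0.0468, 0, 0, -1]]]}}

```text
t: 19.6
eef_pos: [0.4217, 0.0325, 0.0274]
tool_rot: [0.041, 1.57, -0.042]
contact_force: [1.5, 3.4, 6.2]
gripper_width: 0.0138
```

{"name": "jog_arm", "arguments": {"deltas": [[[0.0099, 0.0099, 0, 0, -1], [0.0135, 0.0234, 0, 0, -1], [0.0099, 0.0369, 0, 0, -1], [0, 0.0468, 0, 0, -1], [-0.0135, 0.0504, 0, 0, -1], [-0.027, 0.0468, 0, 0, -1], [-0.0369, 0.0369, 0, 0, -1], [-0.0405, 0.0234, 0, 0, -1]]]}}

```text
t: 20.4
eef_pos: [0.4229, 0.0573, 0.0692]
tool_rot: [0.04, 1.569, -0.04]
contact_force: [4.9, 3.3, -10.4]
gripper_width: 0.0138
```

```bash
python3 foot.py s10
```

```text
platform (np.float64(131.35), np.int64(1581)) foot disc [145.49835985 148.78563365 150.27752619 151.15661856]
20.45 [0.4229 0.0558 0.0691] [-0.2 -1.5 -3.1] [-0.18  0.11  0.05] 0.01395859030697341
```

View pics/s10c.png

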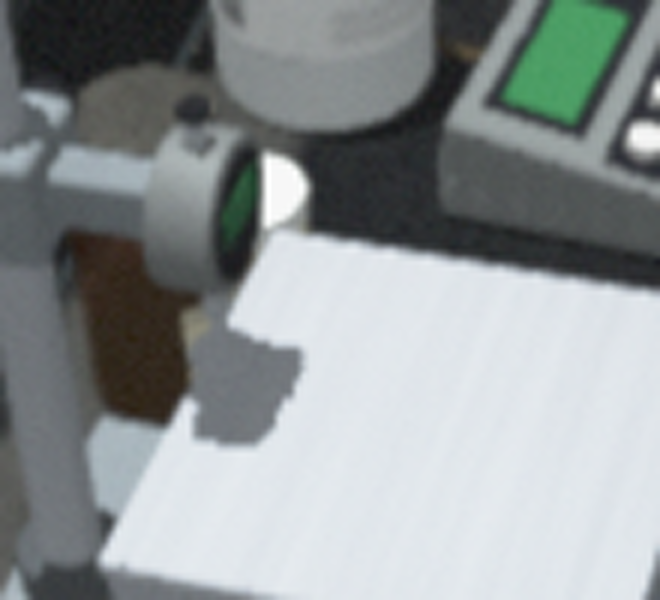

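{"name": "jog_arm", "arguments": {"deltas": [[[0.0036, -0.0135, 0, 0, -1], [0.0135, -0.0234, 0, 0, -1], [0.027, -0.027, 0, 0, -1], [0.0405, -0.0234, 0, 0, -1], [0.0504, -0.0135, 0, 0, -1], [0.054, 0, 0, 0, -1], [0.0504, 0.0135, 0, 0, -1], [0.0405, 0.0234, 0, 0, -1]]]}}

```text
t: 21.25
eef_pos: [0.4239, 0.0812, 0.0269]
tool_rot: [0.041, 1.571, -0.041]
contact_force: [5.6, -2.7, -3.4]
gripper_width: 0.0138
```

{"name": "jog_arm", "arguments": {"deltas": [[[-0.0135, 0.0036, 0, 0, -1], [-0.027, 0, 0, 0, -1], [-0.0369, -0.0099, 0, 0, -1], [-0.0405, -0.0234, 0, 0, -1]]]}}

```text
t: 21.65
eef_pos: [0.4229, 0.0573, 0.0692]
tool_rot: [0.041, 1.569, -0.04]
contact_force: [5.1, 3.4, -9.2]
gripper_width: 0.0142
```

```bash
python3 foot.py s11; python3 - <<'E'
from h import *
P=cloud('s11')
for v in range(196,226): print(v,[f'{P[v,u,0]*1000:.0f},{P[v,u,1]*1000:.0f},{P[v,u,2]*1000:.0f}' for u in (220,223,226,229,232,235)])
E
```

```text
platform (np.float64(137.36), np.int64(1588)) foot disc [136.72484743 137.85201336 148.40762696 150.74748744]
21.7 [0.4229 0.0558 0.0691] [ 0.4  0.  -2.1] [-0.12 -0.02  0.04] 0.01406401717990657
196 ['656,75,207', '651,73,206', '647,67,202', '645,56,193', '663,-9,135', '656,-9,137']
197 ['656,75,205', '650,75,205', '646,69,201', '645,57,191', '661,-4,137', '655,-5,137']
198 ['658,71,198', '652,72,200', '646,71,200', '667,-1,136', '660,0,138', '653,-1,139']
199 ['713,-57,78', '661,51,178', '647,68,195', '666,3,137', '659,3,138', '653,0,136']
200 ['713,-56,75', '661,51,175', '654,52,177', '664,9,139', '658,6,138', '652,4,136']
201 ['714,-57,71', '708,-63,67', '654,52,175', '664,10,137', '657,10,138', '651,8,137']
202 ['714,-56,69', '708,-60,66', '654,52,172', '663,15,138', '656,13,137', '650,10,136']
203 ['714,-55,66', '708,-61,62', '654,53,170', '662,16,137', '656,14,136', '649,14,137']
204 ['714,-54,64', '708,-59,61', '655,51,165', '662,18,136', '654,19,138', '415,645,723']
205 ['715,-57,58', '708,-60,57', '655,52,163', '654,38,151', '654,21,137', '646,23,140']
206 ['715,-56,55', '66
[... 1057 characters left out ...]
6,137', '660,64,137', '654,64,137', '648,61,136', '642,61,137', '636,60,137']
219 ['666,69,137', '659,68,138', '653,67,138', '646,67,139', '640,65,138', '635,62,136']
220 ['665,72,137', '658,71,137', '653,69,136', '646,68,137', '640,66,136', '633,68,140']
221 ['663,75,138', '657,74,138', '651,72,137', '645,72,138', '639,71,139', '633,69,138']
222 ['662,79,138', '657,75,136', '651,73,135', '645,73,137', '638,73,138', '632,72,138']
223 ['662,81,137', '655,80,138', '650,77,136', '644,77,137', '637,76,137', '631,74,137']
224 ['661,84,137', '655,82,137', '649,81,137', '643,79,136', '636,79,138', '631,76,136']
225 ['660,87,138', '654,85,138', '649,82,135', '642,82,137', '636,81,137', '629,80,138']
```

View pics/s11c.png

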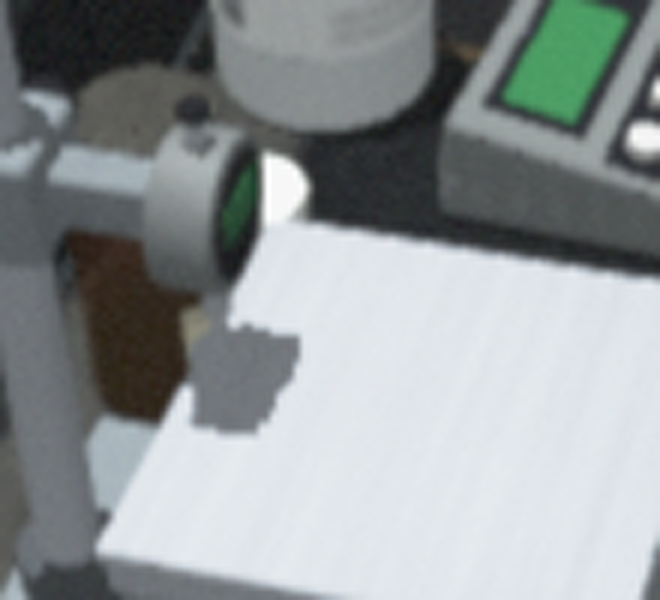

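{"name": "jog_arm", "arguments": {"deltas": [[[0.0036, -0.0135, 0, 0, -1], [0.0135, -0.0234, 0, 0, -1], [0.027, -0.027, 0, 0, -1], [0.0405, -0.0234, 0, 0, -1], [0.0504, -0.0135, 0, 0, -1], [0.054, 0, 0, 0, -1], [0.0504, 0.0135, 0, 0, -1], [0.0405, 0.0234, 0, 0, -1]]]}}

```text
t: 22.5
eef_pos: [0.4239, 0.0812, 0.0269]
tool_rot: [0.041, 1.571, -0.041]
contact_force: [5.7, -1.5, -4.6]
gripper_width: 0.0137
```

{"name": "jog_arm", "arguments": {"deltas": [[[-0.0135, 0.0036, 0, 0, -1], [-0.027, 0, 0, 0, -1], [-0.0369, -0.0099, 0, 0, -1], [-0.0405, -0.0234, 0, 0, -1]]]}}

```text
t: 22.9
eef_pos: [0.4229, 0.0573, 0.0692]
tool_rot: [0.041, 1.57, -0.04]
contact_force: [5.0, 3.8, -9.5]
gripper_width: 0.0141
```

```bash
cat > f2.py <<'E'
from h import *
import sys
def stat(P):
    B=P[190:230,215:240].reshape(-1,3);x,y,z=B.T
    n=(abs(x-.656)<.012)&(abs(y-.051)<.011)
    return B[n]
def ana(fs):
    Z=np.concatenate([stat(cloud(f)) for f in fs])[:,2]*1000
    h,e=np.histogram(Z,np.arange(134,162,1)); print(dict(zip(e[:-1].astype(int).tolist(),(h/len(fs)).round(1).tolist())))
    pl=np.median([np.median(cloud(f)[230:250,240:290][...,2]) for f in fs])*1000
    print('plat',pl)
    t=np.concatenate([cloud(f)[207:211,222:231][...,2].ravel() for f in fs])*1000
    print('disc',np.median(t),t.std())
if len(sys.argv)>2:
    ana(sys.argv[2:])
else:
    n=sys.argv[1]; fs=[]
    for i in range(6): snap('side',f'{n}_{i}');fs.append(f'{n}_{i}')
    ana(fs)
E
python3 foot.py s12; python3 f2.py x s8; python3 f2.py x s11;python3 f2.py s12
```

```text
platform (np.float64(143.38), np.int64(1584)) foot disc [142.59426434 144.88463783 149.5186459  150.54643615]
22.95 [0.4229 0.0557 0.0691] [ 0.6 -0.8 -2.2] [-0.1   0.07  0.06] 0.013955560313610066
{134: 0.0, 135: 0.0, 136: 0.0, 137: 0.0, 138: 0.0, 139: 0.0, 140: 0.0, 141: 0.0, 142: 0.0, 143: 0.0, 144: 1.0, 145: 3.0, 146: 6.0, 147: 3.0, 148: 2.0, 149: 19.0, 150: 24.0, 151: 9.0, 152: 5.0, 153: 0.0, 154: 0.0, 155: 1.0, 156: 0.0, 157: 2.0, 158: 0.0, 159: 3.0, 160: 0.0}
plat 113.36401265257146
disc 150.6939531761845 1.8905878638411182
{134: 0.0, 135: 0.0, 136: 14.0, 137: 26.0, 138: 10.0, 139: 3.0, 140: 1.0, 141: 0.0, 142: 1.0, 143: 0.0, 144: 1.0, 145: 3.0, 146: 2.0, 147: 5.0, 148: 6.0, 149: 15.0, 150: 17.0, 151: 17.0, 152: 4.0, 153: 1.0, 154: 2.0, 155: 2.0, 156: 0.0, 157: 0.0, 158: 2.0, 159: 1.0, 160: 1.0}
plat 137.36383993345675
disc 150.85055649502576 1.7269703457381023
{134: 0.0, 135: 0.0, 136: 0.0, 137: 0.0, 138: 0.0, 139: 0.0, 140: 0.2, 141: 1.5, 142: 6.8, 143: 11.8, 144: 7.3, 145: 3.8, 146: 5.3, 147: 3.8, 148: 6.7, 149: 18.5, 150: 18.5, 151: 11.5, 152: 3.2, 153: 1.0, 154: 0.8, 155: 1.0, 156: 1.3, 157: 0.7, 158: 1.8, 159: 0.8, 160: 0.7}
plat 143.39353965175482
disc 150.51437266274925 1.8813502471459738
```

View pics/s12c.png

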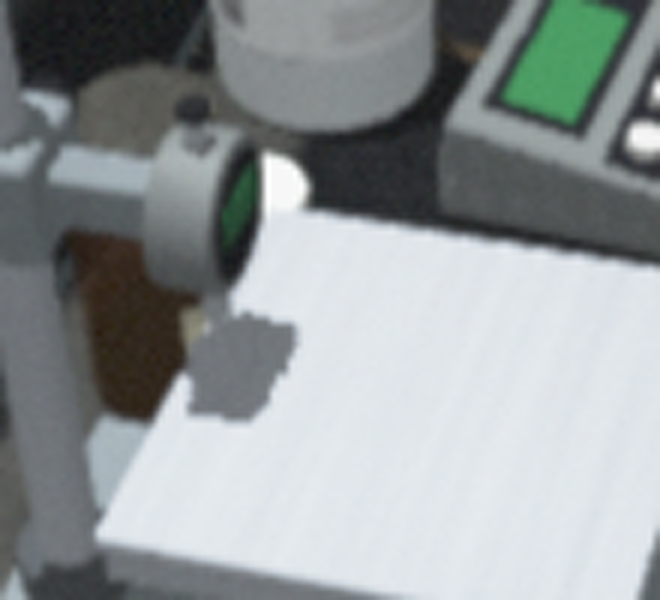

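{"name": "jog_arm", "arguments": {"deltas": [[[0.0036, -0.0135, 0, 0, -1], [0.0135, -0.0234, 0, 0, -1], [0.027, -0.027, 0, 0, -1], [0.0405, -0.0234, 0, 0, -1], [0.0504, -0.0135, 0, 0, -1], [0.054, 0, 0, 0, -1], [0.054, 0, 0, 0, -1]]]}}

```text
t: 23.95
eef_pos: [0.4227, 0.0579, 0.0134]
tool_rot: [0.04, 1.571, -0.04]
contact_force: [3.7, 2.7, -10.7]
gripper_width: 0.014
```

```bash
python3 foot.py s13; python3 f2.py s13; python3 plan.py .423 .058 .013 87.4
python3 - <<'E'
from h import *
# phase shift in brightness: diff of disc/gauge region baseline vs now
a=np.mean([load(f's12_{i}')['z'] for i in range(6)],0);b=np.mean([load(f's13_{i}')['z'] for i in range(6)],0)
for v in range(203,216): print(v,((a-b)[v,218:236]*1000).round(0).astype(int))
E
```

```text
platform (np.float64(146.46), np.int64(1593)) foot disc [145.56817894 148.09307629 151.91805221 153.0571219 ]
24.0 [0.4226 0.0576 0.0136] [  5.1   2.3 -14.7] [ 0.25 -0.67  0.13] 0.014021369760786835
{134: 0.0, 135: 0.0, 136: 0.0, 137: 0.0, 138: 0.0, 139: 0.0, 140: 0.0, 141: 0.0, 142: 0.0, 143: 0.2, 144: 2.3, 145: 7.0, 146: 9.2, 147: 9.0, 148: 6.0, 149: 6.3, 150: 8.7, 151: 14.5, 152: 18.7, 153: 11.3, 154: 4.2, 155: 1.2, 156: 0.8, 157: 0.8, 158: 1.5, 159: 1.0, 160: 0.5}
plat 146.35978880413907
disc 152.47716152021334 1.528883838727076
delta [0.0007 0.0012 0.0005] turn -0.0066 yaw now 87.02 n rows 0.04425717100882325 t 24.3 q6 [ 0.02  0.53  2.1   0.    0.51 -1.49] F [  4.6   1.1 -18.4] w 0.0141
203 [  -1    0    0    0    1    0    1    0  140 -140    5    5    5    4
    4    4    4    5]
204 [   0    0    0    0   -1    0    7    0    0    1   13    5    4    4
    5    4 -141    4]
205 [  -1    1    1 -169   -2  143   15    0    0    3    3 -141   13    3
    4    4    6    5]
206 [   0  166    1    0  146 -141    3    0    0  143    3    4    2    4
    4 -141    4    5]
207 [  1   0   0 146   3   2   4  -1   1   1   2   3   3   3  11   4   4   5]
208 [   1   -1   -1  153    5    3    2    1   -1    1    3    4    4    4
    0 -140    6    5]
209 [   0   -1    0    3    3    1    4    3    3    2    4    2    4 -139
    1    4    4    4]
210 [   2   -1  151 -141    4    4    3    3    4    2    3    2    3   -1
    0    4    6    5]
211 [  1  -2 157   5   0   2   1   3   3   2   2   1   0  -1   3   4   3   3]
212 [  1 161   6   5  -1   1  -1  -1   0  -1  -1  -1   0   1   4 147   4   4]
213 [  -1  163    4    4    4    0   -1    0    1 -142    0    1    4  147
    5    4    4    5]
214 [ 170    4    5    6    5    3    5    4    4    5    5    5    5 -139
    5    4    6    4]
215 [  5   4   3   5   4   4   5 146   4   4   4   4   3   4   3   4   3   5]
```

View pics/s13c.png

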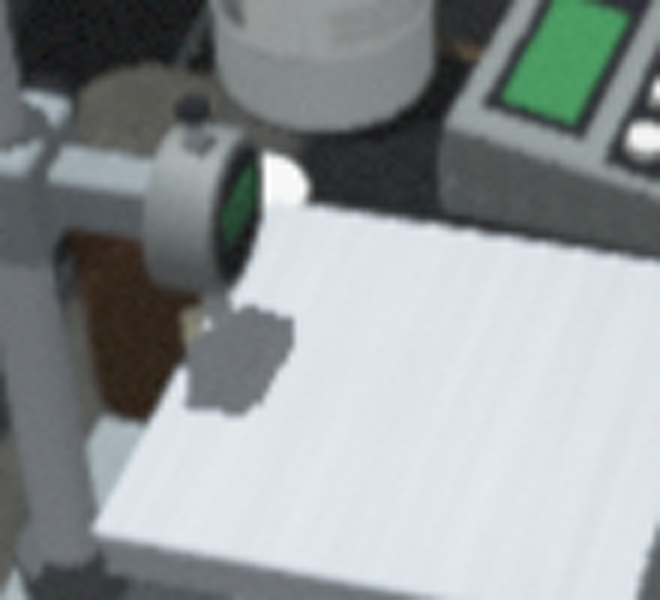

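{"name": "jog_arm", "arguments": {"deltas": [[[0, 0, 0, 0, 0.1], [0, 0, 0, 0, 0.1], [0, 0, 0, 0, 0.1], [-0.02, 0, 0, 0, 0.1], [-0.06, 0, 0, 0, 0.1], [-0.11, 0, 0, 0, 0.1], [-0.16, 0, 0, 0, 0.1], [-0.2, 0, 0, 0, 0.1]]]}}

```text
t: 25.1
eef_pos: [0.4227, 0.0571, 0.2173]
tool_rot: [0.041, 1.568, -0.041]
contact_force: [0.8, 0.8, -0.1]
gripper_width: 0.0471
```

```bash
python3 foot.py s14; python3 f2.py s14; python3 plan.py .45 -.25 .2 87.4; python3 - <<'E'
from h import *
snap('top','t14')
P=cloud('s14');Q=cloud('t14')
for f in('s14','t14'):
    c=load(f)['im']
    c=c[150:200,250:330] if f[0]=='s' else c[165:225,335:415]
    cv2.imwrite(f'pics/ro_{f}.png',cv2.resize(c,None,fx=8,fy=8,interpolation=2))
E
```

```text
platform (np.float64(146.4), np.int64(1593)) foot disc [145.43563681 148.60638135 152.10681679 152.8432152 ]
25.15 [0.4251 0.0572 0.2225] [ 3.6 -0.2  6.8] [-0.02 -0.15 -0.01] 0.04690909528551019
{134: 0.0, 135: 0.0, 136: 0.0, 137: 0.0, 138: 0.0, 139: 0.0, 140: 0.0, 141: 0.0, 142: 0.0, 143: 0.5, 144: 2.8, 145: 7.0, 146: 8.5, 147: 10.2, 148: 2.8, 149: 5.7, 150: 6.8, 151: 13.8, 152: 21.5, 153: 11.5, 154: 3.8, 155: 2.3, 156: 0.7, 157: 1.0, 158: 1.7, 159: 1.0, 160: 0.7}
plat 146.36060368266314
disc 152.60357408231522 38.75655968749154
delta [ 0.013  -0.3052  0.0439] turn -0.0064 yaw now 87.04 n rows 6.172661421901396 t 25.45 q6 [ 0.03  0.15  1.97 -0.    1.03 -1.49] F [-0.6 -0.  -0.7] w 0.047
```

View pics/ro_t14.png

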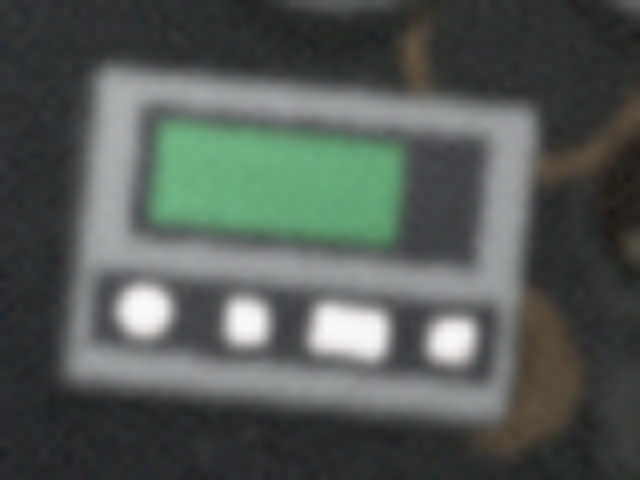

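View pics/ro_s14.png

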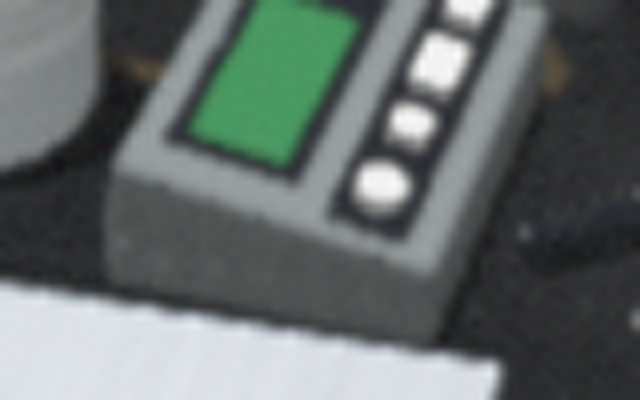

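```bash
python3 - <<'E'
from h import *
k={'wake':(353.1,203.75),'unit':(365.9,205.25),'zero':(378.75,206.4),'lock':(391.4,207.4)}
A={n:atz('t14',u-.4,v-.4,.051) for n,(u,v) in k.items()}
for n in A: print(n,A[n].round(4))
ks={'wake':(381,187),'unit':(411,122),'zero':(440,62)}
for n,(x,y) in ks.items(): print('side',n,atz('s14',250+x/8-.4,150+y/8-.4,.051).round(4))
P=cloud('s14')
for n,(x,y) in ks.items(): print('side depth',n,P[150+y//8,250+x//8].round(4))
Q=cloud('t14')
for n,(u,v) in k.items(): print('top depth',n,Q[int(v),int(u)].round(4))
d=A['lock']-A['wake'];print(np.hypot(*d[:2]),np.degrees(np.arctan2(d[0],-d[1])))
for C in (P,Q):
    m=(C[...,2]>.1)&(C[...,2]<.4)&(C[...,1]<-.1)&(C[...,1]>-.45)&(C[...,0]>.45)&(C[...,0]<.8)
    print('tall minx',np.percentile(C[m][:,0],[0,.5,2]),m.sum())
E
```

```text
wake [ 0.5505 -0.2355  0.051 ]
unit [ 0.5459 -0.2732  0.051 ]
zero [ 0.5423 -0.3111  0.051 ]
lock [ 0.5392 -0.3484  0.051 ]
side wake [ 0.5528 -0.2321  0.051 ]
side unit [ 0.5491 -0.271   0.051 ]
side zero [ 0.5451 -0.3087  0.051 ]
side depth wake [ 0.5537 -0.234   0.0494]
side depth unit [ 0.5486 -0.2684  0.0524]
side depth zero [ 0.5445 -0.3124  0.0498]
top depth wake [ 0.5515 -0.2363  0.0516]
top depth unit [ 0.5453 -0.2715  0.052 ]
top depth zero [ 0.5417 -0.3089  0.0556]
top depth lock [ 0.5388 -0.3477  0.0535]
0.113453521357845 -5.752203440960561
tall minx [0.58126302 0.59440435 0.67079633] 4793
tall minx [0.57755585 0.58801944 0.61254421] 5158
```

```bash
python3 - <<'E'
from h import *
for f in ('s14','t14'):
    C=cloud(f)
    m=(C[...,2]>.1)&(C[...,2]<.4)&(C[...,1]<-.1)&(C[...,1]>-.45)&(C[...,0]>.45)&(C[...,0]<.66)
    q=C[m]
    for y in np.arange(-.45,-.1,.025):
        k=q[abs(q[:,1]-y)<.0125]
        if len(k): print(f,round(y,3),len(k),np.percentile(k[:,0],[2,20]).round(3),np.percentile(k[:,2],[5,95]).round(3))
E
```

```text
s14 -0.45 35 [0.581 0.589] [0.101 0.116]
s14 -0.425 54 [0.585 0.594] [0.101 0.117]
t14 -0.45 71 [0.578 0.586] [0.112 0.119]
t14 -0.425 63 [0.584 0.592] [0.101 0.12 ]
```

```bash
python3 plan.py .5515 -.234 .12 84.25
```

```text
delta [ 0.0927 -0.284   0.1446] turn 0.0486 yaw now 87.03 n rows 6.637728328659309 t 25.5 q6 [ 0.03  0.15  1.97  0.    1.03 -1.49] F [-0.3 -0.2  0.2] w 0.0471
```

{"name": "jog_arm", "arguments": {"deltas": [[[0, -0.045, 0.005, 0.02, -1], [0, -0.09, 0.02, 0.04, -1], [0, -0.135, 0.04, 0.0486, -1], [0, -0.175, 0.065, 0.0486, -1], [0, -0.215, 0.095, 0.0486, -1], [0.01, -0.25, 0.125, 0.0486, -1], [0.05, -0.284, 0.1446, 0.0486, -1], [0.092, -0.284, 0.1446, 0.0486, -1]]]}}

```text
t: 26.3
eef_pos: [0.5542, -0.2375, 0.1209]
tool_rot: [0.079, 1.567, -0.082]
contact_force: [1.3, 0.8, -0.9]
gripper_width: -0.0
```

{"name": "jog_arm", "arguments": {"deltas": [[[0, 0, 0, 0, -1], [0, 0, 0, 0, -1], [0, 0, 0, 0, -1]]]}}

```text
t: 26.6
eef_pos: [0.5532, -0.2337, 0.1244]
tool_rot: [0.077, 1.567, -0.079]
contact_force: [-0.0, -0.3, 0.1]
gripper_width: -0.0003
```

```bash
python3 plan.py .5515 -.234 .06 84.25; python3 - <<'E'
from h import *
snap('wrist','w15');d=snap('side','s15');cv2.imwrite('pics/s15c.png',cv2.resize(d['image'][100:200,230:360],None,fx=6,fy=6,interpolation=2))
P=cloud('w15')
E
```

```text
delta [ 0.0644 -0.0004 -0.0018] turn 0.0008 yaw now 84.29 n rows 1.2875833205195615 t 26.6 q6 [-0.48  0.56  1.61  0.    0.97 -1.95] F [-0.  -0.3  0.1] w -0.0003
```

View pics/w15.png

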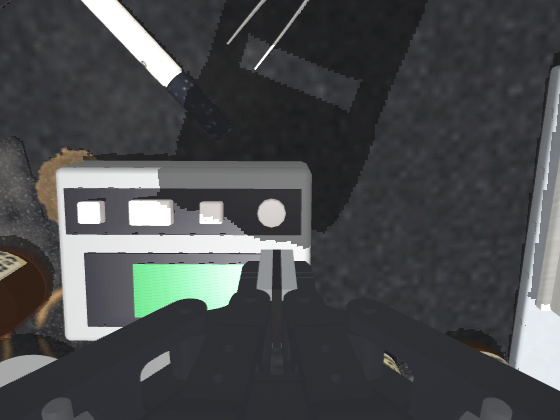

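View pics/s15c.png

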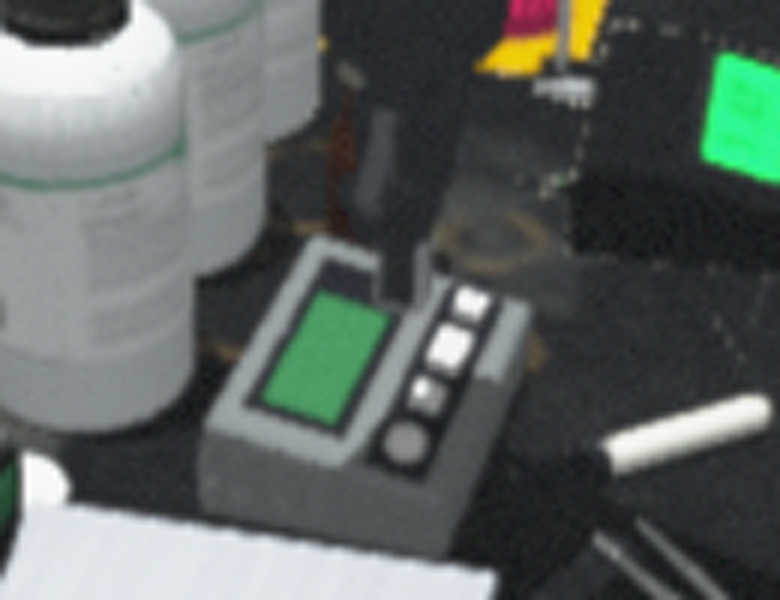

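```bash
python3 - <<'E'
from h import *
P=cloud('w15')
for n,u,v in(('wake',272,213),('unit',211,212),('zero',151,212),('lock',91,212)):
    print(n,np.median(P[v-3:v+4,u-3:u+4].reshape(-1,3),0).round(4),atz('w15',u,v,.051).round(4))
E
python3 plan.py .551 -.2345 .055 84.25
```

```text
wake [ 0.5495 -0.2355  0.052 ] [ 0.5499 -0.2356  0.051 ]
unit [ 0.5452 -0.2732  0.0522] [ 0.5455 -0.2734  0.051 ]
zero [ 0.5415 -0.3102  0.0524] [ 0.5418 -0.3107  0.051 ]
lock [ 0.5379 -0.3474  0.0522] [ 0.5382 -0.3481  0.051 ]
delta [ 0.0696 -0.0009 -0.0025] turn 0.0008 yaw now 84.3 n rows 1.3920368156356862 t 26.7 q6 [-0.48  0.56  1.61  0.    0.97 -1.95] F [ 0.3 -0.4  0.5] w 0.0
```

{"name": "jog_arm", "arguments": {"deltas": [[[0.04, -0.0015, -0.0035, 0, -1], [0.062, -0.0015, -0.0035, 0, -1], [0.066, -0.0015, -0.0035, 0, -1], [0.066, -0.0015, -0.0035, 0, -1]]]}}

```text
t: 27.1
eef_pos: [0.5493, -0.2351, 0.0573]
tool_rot: [0.078, 1.569, -0.079]
contact_force: [-0.2, 0.1, -0.2]
gripper_width: -0.0
```

```bash
python3 plan.py .550 -.2352 .049 84.25
```

```text
delta [ 0.0083 -0.0001  0.0007] turn 0.0003 yaw now 84.27 n rows 0.165727160473663 t 27.1 q6 [-0.48  0.66  1.65  0.    0.84 -1.95] F [-0.2  0.1 -0.2] w -0.0
```

{"name": "jog_arm", "arguments": {"deltas": [[[0.003, 0, 0.0007, 0, -1], [0.005, 0, 0.0007, 0, -1], [0.006, 0, 0.0007, 0, -1], [0.0075, 0, 0.0007, 0, -1], [0.0075, 0, 0.0007, 0, -1]]]}}

```text
t: 27.6
eef_pos: [0.5502, -0.2354, 0.0492]
tool_rot: [0.078, 1.568, -0.079]
contact_force: [1.7, -0.5, 3.7]
gripper_width: 0.0005
```

{"name": "jog_arm", "arguments": {"deltas": [[[0.001, 0, 0, 0, -1], [0.001, 0, 0, 0, -1], [0.001, 0, 0, 0, -1]]]}}

```text
t: 27.9
eef_pos: [0.5502, -0.2355, 0.0484]
tool_rot: [0.078, 1.568, -0.079]
contact_force: [2.4, 0.2, 7.5]
gripper_width: 0.0
```

{"name": "jog_arm", "arguments": {"deltas": [[[0.0007, 0, 0, 0, -1], [0.0007, 0, 0, 0, -1], [0.0007, 0, 0, 0, -1]]]}}

```text
t: 28.2
eef_pos: [0.5503, -0.2355, 0.0482]
tool_rot: [0.078, 1.567, -0.079]
contact_force: [0.7, 0.6, 13.3]
gripper_width: -0.0002
```

```bash
python3 - <<'E'
from h import *
d=snap('side','s16');cv2.imwrite('pics/s16c.png',cv2.resize(d['image'][120:200,250:340],None,fx=8,fy=7,interpolation=2))
print(r.read_state()['contact_force'],r.read_state()['eef_pos'])
E
```

```text
[ 0.80412333  1.46193516 13.50706756] [ 0.55027668 -0.23546343  0.04816911]
```

View pics/s16c.png

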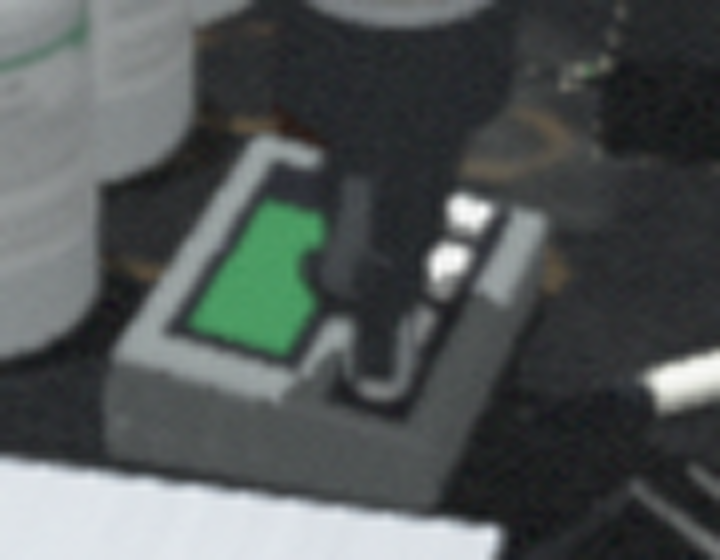

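{"name": "jog_arm", "arguments": {"deltas": [[[-0.012, 0, 0, 0, -1], [-0.025, 0, 0, 0, -1], [-0.025, 0, 0, 0, -1], [-0.025, -0.035, -0.0004, 0, -1], [-0.025, -0.0752, -0.0008, 0, -1], [-0.02, -0.0752, -0.0008, 0, -1], [-0.012, -0.0752, -0.0008, 0, -1], [-0.01, -0.0752, -0.0008, 0, -1]]]}}

```text
t: 29.05
eef_pos: [0.5405, -0.3087, 0.0555]
tool_rot: [0.08, 1.572, -0.077]
contact_force: [0.3, 0.1, -0.1]
gripper_width: -0.0002
```

```bash
python3 plan.py .542 -.3102 .0482 84.25
```

```text
delta [ 0.0073 -0.0014  0.0016] turn 0.0004 yaw now 84.28 n rows 0.15253575942101183 t 29.05 q6 [-0.59  0.7   1.57  0.    0.88 -2.06] F [ 0.3  0.1 -0.1] w -0.0002
```

{"name": "jog_arm", "arguments": {"deltas": [[[0.003, 0, 0, 0, -1], [0.006, 0, 0, 0, -1], [0.008, 0, 0, 0, -1], [0.0092, 0, 0, 0, -1], [0.0092, 0, 0, 0, -1], [0.0092, 0, 0, 0, -1]]]}}

```text
t: 29.65
eef_pos: [0.5417, -0.3096, 0.0484]
tool_rot: [0.079, 1.569, -0.079]
contact_force: [0.8, 3.8, 6.1]
gripper_width: -0.0001
```

{"name": "jog_arm", "arguments": {"deltas": [[[0.0009, 0, 0, 0, -1], [0.0009, 0, 0, 0, -1], [0.0009, 0, 0, 0, -1]]]}}

```text
t: 29.95
eef_pos: [0.5418, -0.3096, 0.0481]
tool_rot: [0.079, 1.568, -0.079]
contact_force: [-1.4, 5.6, 11.8]
gripper_width: 0.0
```

{"name": "jog_arm", "arguments": {"deltas": [[[-0.012, 0, 0, 0, -1], [-0.025, 0, 0, 0, -1], [-0.025, 0, 0, 0, -1], [-0.025, -0.02, 0, 0, -1], [-0.025, -0.0382, 0.0003, 0, -1], [-0.02, -0.0382, 0.0003, 0, -1], [-0.012, -0.0382, 0.0003, 0, -1], [-0.01, -0.0382, 0.0003, 0, -1]]]}}

```text
t: 30.75
eef_pos: [0.5369, -0.3474, 0.0552]
tool_rot: [0.08, 1.571, -0.078]
contact_force: [-0.0, 0.5, 0.1]
gripper_width: -0.0001
```

```bash
python3 plan.py .5385 -.3478 .0482 84.25; python3 - <<'E'
from h import *
snap('wrist','w17')
E
```

```text
delta [ 0.007  -0.0003  0.0016] turn -0.0002 yaw now 84.24 n rows 0.14322032723413783 t 30.75 q6 [-0.65  0.72  1.52  0.    0.9  -2.12] F [-0.   0.5  0.1] w -0.0001
```

View pics/w17.png

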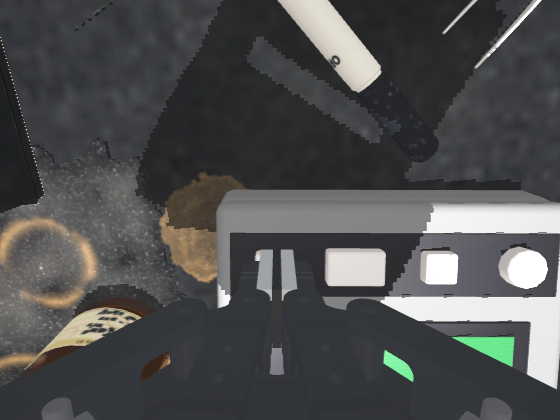

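{"name": "jog_arm", "arguments": {"deltas": [[[0.003, -0.0005, 0.0005, 0, -1], [0.006, -0.0005, 0.0005, 0, -1], [0.008, -0.0005, 0.0005, 0, -1], [0.0095, -0.0005, 0.0005, 0, -1], [0.0101, -0.0005, 0.0005, 0, -1], [0.0101, -0.0005, 0.0005, 0, -1], [0.0101, -0.0005, 0.0005, 0, -1]]]}}

```text
t: 31.5
eef_pos: [0.539, -0.3485, 0.0481]
tool_rot: [0.078, 1.567, -0.079]
contact_force: [1.9, 2.9, 10.6]
gripper_width: -0.0003
```

Fully down (10.6 N > 5 N). Retract and verify.

{"name": "jog_arm", "arguments": {"deltas": [[[-0.012, 0, 0, 0, -1], [-0.04, 0, 0, 0, -1], [-0.08, 0, 0, 0, -1], [-0.12, 0, -0.03, 0, -1], [-0.14, 0, -0.07, 0, -1], [-0.15, 0, -0.1, 0, -1], [-0.15, 0, -0.1, 0, -1]]]}}

```text
t: 32.2
eef_pos: [0.4363, -0.3385, 0.1988]
tool_rot: [0.079, 1.569, -0.081]
contact_force: [0.3, -0.6, -0.7]
gripper_width: -0.0001
```

```bash
python3 f2.py s18; python3 foot.py s19; python3 - <<'E'
from h import *
d=snap('top','t18');cv2.imwrite('pics/t18c.png',cv2.resize(d['image'][110:290,125:425],None,fx=2.6,fy=2.6,interpolation=2))
d=snap('side','s20');cv2.imwrite('pics/s20c.png',cv2.resize(d['image'][140:420,160:360],None,fx=2.1,fy=2.1,interpolation=2))
E
```

```text
{134: 0.0, 135: 0.0, 136: 0.0, 137: 0.0, 138: 0.0, 139: 0.0, 140: 0.0, 141: 0.0, 142: 0.0, 143: 0.0, 144: 2.7, 145: 8.7, 146: 11.5, 147: 6.5, 148: 5.2, 149: 4.8, 150: 6.7, 151: 14.7, 152: 22.8, 153: 13.0, 154: 2.7, 155: 1.2, 156: 0.5, 157: 1.0, 158: 1.5, 159: 1.3, 160: 1.0}
plat 146.3310008940403
disc 152.57665599683384 1.3075072222695985
platform (np.float64(146.41), np.int64(1598)) foot disc [145.94841556 148.14692216 151.37897032 152.73675357]
32.55 [ 0.4391 -0.3383  0.1961] [-0.4  0.7  0.6] [ 0.02 -0.04 -0.03] -0.0001878395904261491
```

View pics/t18c.png

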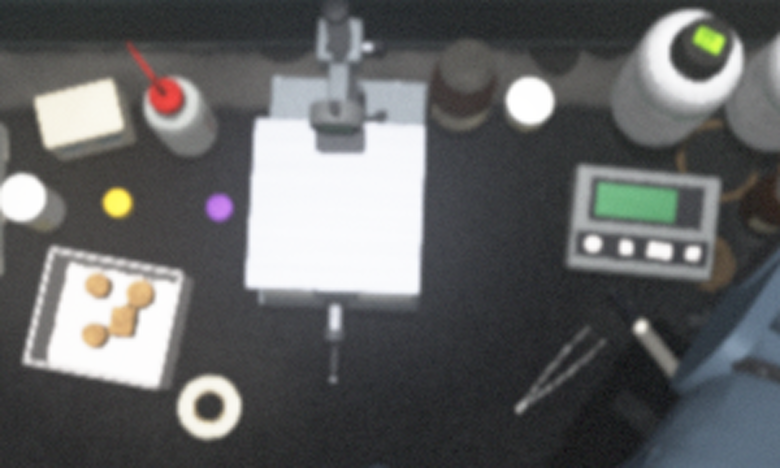

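View pics/s20c.png

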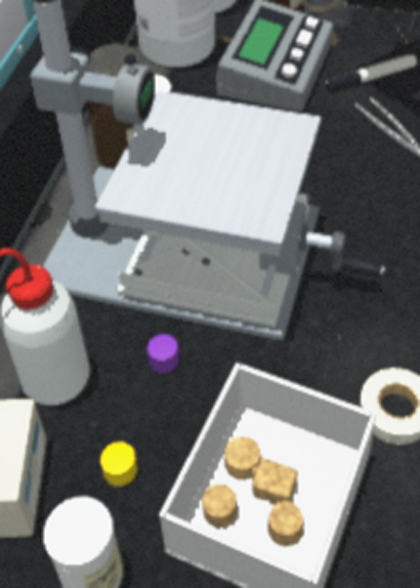

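```bash
python3 -c "
from bench import r
print(r.job_done())"
```

```text
the job is handed in; nothing more can be done
None
```

The job is done and handed in at about 33 s on the robot's clock. No verdict was reported.

- **Offcuts:** There were four on the platform, and all four ended in the waste tub. One of them shifted inside the tub between my last two looks, but it is still inside. I did not touch the purple and yellow look-alikes.
- **Jack:** I wound the crank 5.5 turns, which raised the platform 33 mm. From the side camera's depth readings, the foot is lifted about 1.9 mm. That held after I let go of the knob and again after the key presses.
- **Keys:** I pressed wake, zero and lock in that order. Each was pressed until it bottomed out, at 10–13 N against the 5 N needed, and then released. The tool travelled well above the unit key each time, and all the keys look up in the last pictures.
- **Limits of the checks:** The lift is an image measurement, good to a few tenths of a millimetre. The cameras' key positions disagreed by about 3 mm, so I used the top and wrist values, which agreed with each other. During winding, the force at the wrist briefly reached 28 N, so I reduced the winding radius to 27 mm and it stayed mostly around 10 N, at most about 18 N.

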